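Set up an agar dish in the dish viewer

ROBOT

A 6-joint arm with a two-finger parallel gripper is mounted at the origin on a cart in front of the work surface, level with it; the furniture and walls round the work are solid. World frame = base frame: x ahead of the robot, y to its left, z up, the work surface at z = 0. Lengths are in mm, angles in rad, forces in N, time in s.
With the tool pointing down it reaches from about 275 to 1000 mm from the base axis. Payload 8.4 kg.
Tool frame: the origin (TCP) lies midway between the tips of the shut fingers; the grasp point (between the pads) lies r.grasp_offset behind it (r.grasp_offset is the distance from the TCP to the grasp point, in mm); z points along the fingers, y is the direction in which the jaws open and shut (so a half turn about z gives the same grasp; the last joint's range is limited). The gripper opens to 85 mm and grips with 20 to 120 N. Pads are 22 mm wide; open, the fingers measure 114 mm over their backs; the gripper's body (76 mm by 85 mm) begins 54 mm behind the grasp point. The pads swing forward as they close: fully open they stand 13 mm farther back than shut.
Start: joints at [-0.002, 0.353, 1.633, -0, 1.155, -0.002], TCP at [625.002, -0, 231.281] pointing down, gripper open.
Joint ranges: [-2.63, 2.63], [-0.92, 2.1], [0.06, 2.66], [-1.3, 4.44], [0, 2.69], [-3.02, 3.02]. Speed limits (rad/s): [2.22, 2.22, 2.79, 3.14, 3.14, 3.14].

INTERFACE

Orientations are given as [roll, pitch, yaw] about the fixed x, y, z axes, in that order (R = Rz(yaw) Ry(pitch) Rx(roll)).
In Python, from rig import r gives the robot as it stands.
- The arm moves only by the tool jog_arm, never from a script. Its argument "series" is a list that holds one entry, the list of rows, each a list of 7 numbers: the shift along the tool's x, y, z in cm, then the turn, a rotation vector about the tool's x, y, z in degrees, then the finger opening in cm, from 0 to 8.54. A call has 1 to 5 rows; each row is the pose to reach, as a shift and turn from the pose commanded when the call began, along the tool's axes at that moment; what a row does not reach only later rows make up. A row lasts 1/8 s, in which the tool goes at most 62.5 mm and 10.7 degrees, less where a joint would pass 70% of its speed; a pose out of reach is approached as far as the arm can. A call with a gripper value outside its range is refused whole. The fingers move at their own pace and stop on an object; "newtons" is the grip in N (left out, the last holds). Time passes only in rows, so rows that repeat a pose let the fingers close. It gives the time, the measured TCP pose, the force and the opening at its end, in the units of the state.
- r.sense(): the state, without advancing time (a new reading comes with each control period).
- r.grab_frame(name): name is "scene" or "side" or "wrist"; returns the picture (480x640x3 uint8, red, green, blue); there is no depth.
- r.calibration(name): a dict with "mtx" (3x3 intrinsics, pixels), "origin" and "attitude" of the camera in the world; the wrist camera has in their place "T_tool_cam" (4x4, takes a point from camera to tool coordinates, whose origin is the TCP and whose axes are the flange's). Camera axes: x right, y down, z forward; pixel columns grow to the right and rows downward; lengths in mm; the calibration is good to about 2 mm. A picture is of the moment at which its call begins: read the wrist's pose just before it. calibration takes no time and is no camera call.
- r.sign_off(): hands the job in, once; it reports no verdict.
The state is a dict: "clock": time; "qpos": joint angles; "qvel": joint speeds; "joint_efforts": joint torques, N m; "eef_pos": TCP position; "tcp_rot": TCP orientation; "contact_force": force on the tool from outside, world axes, zero at the start; "wrist_torque": the same for the moment, N m; "opening": opening from 0.0 (shut) to 1.0 (fully open).
Only numpy, scipy, OpenCV 4.12 (cv2) and the standard library are available. Lean on these libraries where they do the work, as an engineer would, in place of code of your own. Each camera call takes 0.05 s, during which the arm holds its last target.

TASK

Set up the dish viewer for the dish with the pink agar: lay that dish flat in the round recess of the viewer's stage, keeping it level on the way, then swing the lamp fully home over it and turn the focus dial so that its white pointer stands at the red mark, the preset for these dishes. Leave the other things where they are.

Things in the scene. Friction and masses are not known exactly. Their poses are not given: they have to be found in the camera images.
- viewer: Inverted dish viewer, fixed: grey base 200 (x) x 270 (y) x 45 mm; at its right a dark 120 mm square stage on pillars, top at 101 mm; behind it a column with the lamp arm; at its left the black focus dial. Origin: centre of the underside; x to its back (away from the robot), y left, z up. Place and yaw vary. In mm here: stage centre (-25, -65), dial axis (-30, 85), column (85, -65).
- stage_seat (a point): Centre of the glass floor of the stage recess, 97.5 mm above the bench; the recess is a round hole 67 mm wide with a rim 3.5 mm high, so the dish has about 2.5 mm play on each side; the top of the stage lies 3.5 mm above this point. Axes as the viewer's.
- dial_axis (a point): Point on the dial's upright axis 78 mm above the bench, a good height to grip. The dial is a knurled black cylinder 57 mm across whose top is 87 mm above the bench; its skirt (61 mm across) ends 57 mm above the bench, and the 92 mm wide scale disc below it at 49 mm. Axes as the viewer's.
- red_mark (a point): Middle of the red mark on the scale disc, 38.5 mm from the dial's axis on the side of the viewer's front (its -x). A blue and a green mark for other vessels lie 1.0 and 2.0 rad counter-clockwise of it, seen from above.
- focus_dial (a joint): Angle of the dial, rad: 0 when the white pointer (line on its top and side) is at the red mark; grows counter-clockwise seen from above. Starts at 0.7 to 1.45, so turn it clockwise; stops at -0.7 and 2.75, none at the mark. Stays where it is left; turns with 0.04 N m. Clockwise raises the objective (steel barrel under the stage) by 5 mm a rad.
- lamp_arm (a joint): Angle of the lamp arm about its upright column, rad: 0 is fully home over the stage, at a stop; grows as the arm swings aside to the viewer's right, counter-clockwise seen from above; starts between 1.25 and 1.5. Stays where it is left; about 0.6 N at the head moves it.
- lamp_head (a point): Middle of the lamp head at the end of the arm: a white upright cylinder 52 mm across, 188 to 227 mm above the bench, its centre 110 mm from the column's axis and 206 mm above the bench (this point). It may be gripped across, pushed on its side, or led round.
- lamp_hinge (a point): Point on the upright hinge axis of the lamp arm, 205 mm above the bench. Arm and hinge collar (33 mm across) lie 189 to 227 mm above the bench. Behind the viewer stands a fixed grey cabinet 362 mm high whose face is at about x = 0.70 m (y from -0.1 to 0.35 m).
- pink_dish: Clear Petri dish, a disc 62 mm across and 15 mm tall (about 30 g), pink agar in it; stands on the bench at the start. Origin: centre of its underside; z up. Rigid; can be gripped across its diameter by the fingertips from above.
- cream_dish: Bystander, to be left alone: Clear Petri dish, a disc 62 mm across and 15 mm tall (about 30 g), pale grey-cream agar in it; stands on the bench at the start. Origin: centre of its underside; z up. Rigid; can be gripped across its diameter by the fingertips from above.
- tan_dish: Bystander, to be left alone: Clear Petri dish, a disc 62 mm across and 15 mm tall (about 30 g), tan agar in it; stands on the bench at the start. Origin: centre of its underside; z up. Rigid; can be gripped across its diameter by the fingertips from above.
- timer: Bystander, to be left alone: white lab timer, 56 x 66 x 18 mm. Origin: centre of its underside.
- pipette: Bystander, to be left alone: white pipette with a blue button lying along y, 26 x 234 x 33 mm. Origin: centre of its underside.
- tip_box: Bystander, to be left alone: blue pipette-tip box with a clear lid, 86 x 123 x 80 mm. Origin: centre of its underside.
- label_roll: Bystander, to be left alone: white roll of labels lying flat, 67 mm across, 31 mm high. Origin: centre of its underside.
- stain_bottle: Bystander, to be left alone: small white bottle with a red cap, 37 mm across, 82 mm high. Origin: centre of its underside.
Mind the look-alikes: they are no part of the job. What is shaped like the pink_dish but blue is not meant.

How it is judged (in metres and radians):
On the way:
1. the pink dish lies flat in the recess while the lamp is still swung aside (horizontal distance between pink_dish and stage_seat below 0.007 m and z of pink_dish in the frame of stage_seat between -0.003 and 0.002 m and angle between pink_dish's own z axis and vertical below 0.05 rad and value of joint lamp_arm above 0.8 rad), for 0.2 s.
At the end, for the whole second after the job is handed in: The pink dish rests flat in the recess of the stage (centre within 7 mm, underside within 2 mm of the glass, tilt under 0.05 rad), the lamp arm is home (under 0.07 rad from its stop) and the dial's pointer is within 0.09 rad of the red mark (horizontal distance between pink_dish and stage_seat below 0.007 m and z of pink_dish in the frame of stage_seat between -0.003 and 0.002 m and angle between pink_dish's own z axis and vertical below 0.05 rad and linear speed of pink_dish below 0.01 m/s and value of joint lamp_arm below 0.07 rad and value of joint focus_dial between -0.09 and 0.09 rad); the robot touches nothing.
It fails at once if the pink dish is tipped by more than 0.5 rad (angle between pink_dish's own z axis and vertical above 0.5 rad).
It fails at once if one of the other things is moved by more than 25 mm (distance of any of cream_dish, tan_dish, timer, pipette, tip_box, label_roll, stain_bottle from where it was at the start of the episode above 0.025 m).
It also fails if it takes over 72 s, if anything falls off the work surface, if the arm or the gripper's body presses on something with over 40 N, if the wrist force passes 120 N, or if a joint passes its speed limit or range.

## Working session

There is one attempt and no reset: what is moved stays moved. The work goes in short steps, Python scripts to look and compute and a tool call to move; the robot and the scene stay as the last step left them, time stands still between calls to the robot, and variables do not carry over. Pictures are saved under pics/ and viewed, and the job is handed in when it is done.

Besides the shell and the picture viewer there is one more tool, called after "Request:" as name([rows], argument=value, ...), one row to a line, values as JSON. jog_arm: Moves the arm, as the interface text tells. Its arguments: {"type":"object","properties":{"series":{"type":"array","items":{"type":"array","items":{"type":"array","items":{"type":"number"}}}},"newtons":{"type":"number"}},"required":["series"]}

```bash
ls; mkdir -p pics; python3 - <<'E'
from rig import r
import cv2
s=r.sense();print(s['clock'],s['eef_pos'],s['tcp_rot'],r.grasp_offset)
for n in ['scene','side','wrist']:
    im=r.grab_frame(n);cv2.imwrite(f'pics/{n}0.png',im[:,:,::-1]);c=r.calibration(n);print(n,c)
E
```

```text
pics
0.0 [ 6.24513427e+02 -2.77594135e-02  2.30534734e+02] [-3.14016962e+00  2.69226062e-05  1.57080705e+00] 18.700000000000003
scene {'mtx': array([[478.73216164,   0.        , 320.8821033 ],
       [  0.        , 478.73216164, 239.88493376],
       [  0.        ,   0.        ,   1.        ]]), 'origin': array([ 145.12086669, -636.14906558,  513.07767443]), 'attitude': array([-2.05444481, -0.00936656, -0.53679966])}
side {'mtx': array([[546.73039583,   0.        , 336.2651006 ],
       [  0.        , 546.73039583, 238.33254391],
       [  0.        ,   0.        ,   1.        ]]), 'origin': array([367.60994442, 794.48017844, 692.30080141]), 'attitude': array([-2.15976979,  0.01754098, -2.94937143])}
wrist {'mtx': array([[419.02195684,   0.        , 322.6638254 ],
       [  0.        , 419.02195684, 242.74987637],
       [  0.        ,   0.        ,   1.        ]]), 'T_tool_cam': array([[-3.19131096e-04, -9.65621833e-01, -2.59950715e-01,
         6.47595565e+01],
       [ 9.99999876e-01, -4.07712204e-04,  2.86841871e-04,
        -4.12165223e-01],
       [-3.82965852e-04, -2.59950591e-01,  9.65621843e-01,
        -1.41633193e+02],
       [ 0.00000000e+00,  0.00000000e+00,  0.00000000e+00,
         1.00000000e+00]])}
```

View pics/scene0.png

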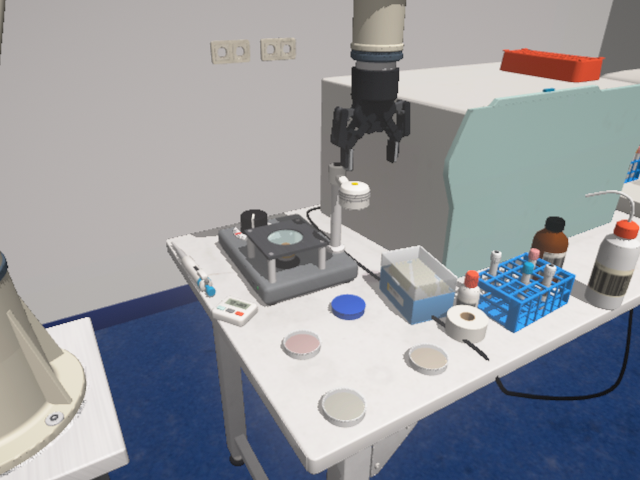

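View pics/side0.png

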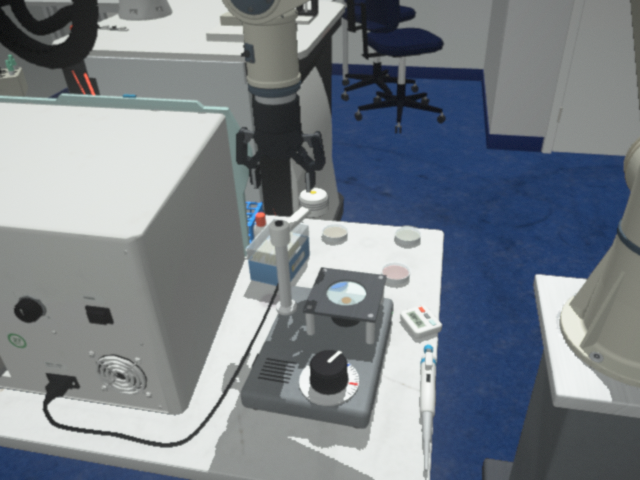

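View pics/wrist0.png

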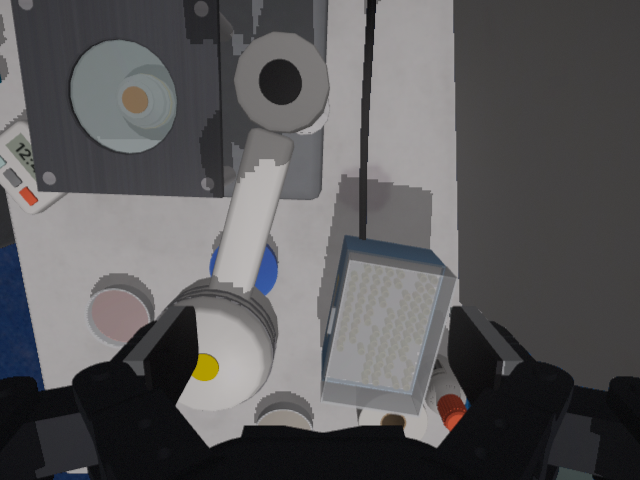

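```bash
cat > h.py <<'E'
from rig import r
import numpy as np, cv2
from scipy.spatial.transform import Rotation as R
def rot(a): return R.from_euler('xyz',a).as_matrix()
def cam(n,s=None):
    c=r.calibration(n)
    if n=='wrist':
        s=s or r.sense(); T=np.eye(4);T[:3,:3]=rot(s['tcp_rot']);T[:3,3]=s['eef_pos']
        T=T@c['T_tool_cam']; return c['mtx'],T[:3,:3],T[:3,3]
    return c['mtx'],rot(c['attitude']),np.array(c['origin'])
def ray(C,uv):
    K,Rm,o=C; d=Rm@np.linalg.inv(K)@np.array([uv[0],uv[1],1.]);return o,d/np.linalg.norm(d)
def plane(C,uv,z):
    o,d=ray(C,uv);return o+d*(z-o[2])/d[2]
def tri(obs):
    A=np.zeros((3,3));b=np.zeros(3);rs=[ray(*x) for x in obs]
    for o,d in rs:
        P=np.eye(3)-np.outer(d,d);A+=P;b+=P@o
    p=np.linalg.solve(A,b);return p,[round(float(np.linalg.norm((np.eye(3)-np.outer(d,d))@(p-o))),1) for o,d in rs]
def proj(C,p):
    K,Rm,o=C;q=K@Rm.T@(np.array(p)-o);return q[:2]/q[2]
def shot(n,name):
    s=r.sense();im=r.grab_frame(n);cv2.imwrite(f'pics/{name}.png',im[:,:,::-1]);return s,im
def crop(src,name,x0,y0,x1,y1,f):
    im=cv2.imread(f'pics/{src}.png')[y0:y1,x0:x1];cv2.imwrite(f'pics/{name}.png',cv2.resize(im,None,fx=f,fy=f,interpolation=cv2.INTER_CUBIC))
E
python3 - <<'E'
from h import *
np.set_printoptions(precision=1,suppress=True)
S,D,W=cam('scene'),cam('side'),cam('wrist')
print(S[1],D[1])
print('pink',tri([(S,(302,344)),(D,(396,272))]),tri([(S,(302,344)),(W,(120,316))]),tri([(D,(396,272)),(W,(120,316))]))
crop('scene0','c1',150,180,460,430,2.5)
crop('side0','c2',230,170,460,430,2.3)
crop('wrist0','c3',0,0,340,420,1.4)
E
```

```text
[[ 0.9 -0.2  0.5]
 [-0.5 -0.4  0.8]
 [ 0.  -0.9 -0.5]] [[-1.  -0.1  0.2]
 [-0.2  0.5 -0.8]
 [-0.  -0.8 -0.6]]
pink (array([ 430.4, -106.3,    8.5]), [0.4, 0.4]) (array([ 431.8, -105.2,    7.2]), [0.4, 0.4]) (array([ 430.9, -106.3,    7.2]), [1.2, 1.2])
```

View pics/c1.png

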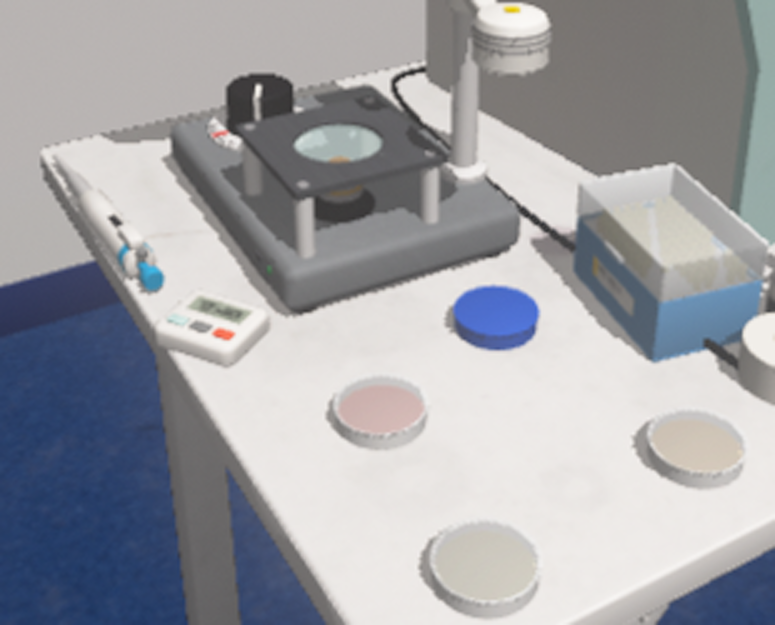

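View pics/c2.png

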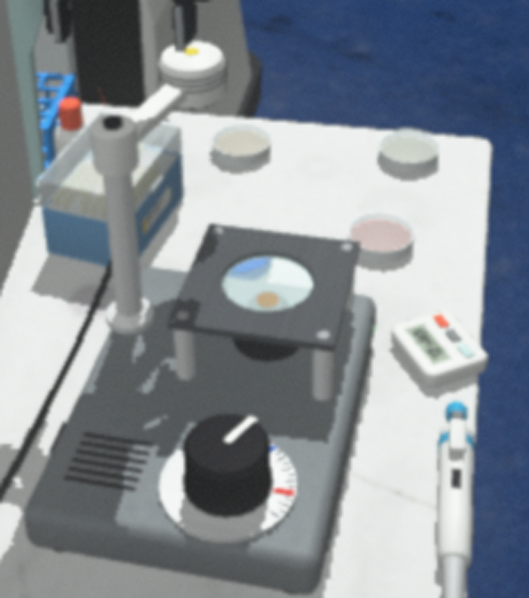

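View pics/c3.png

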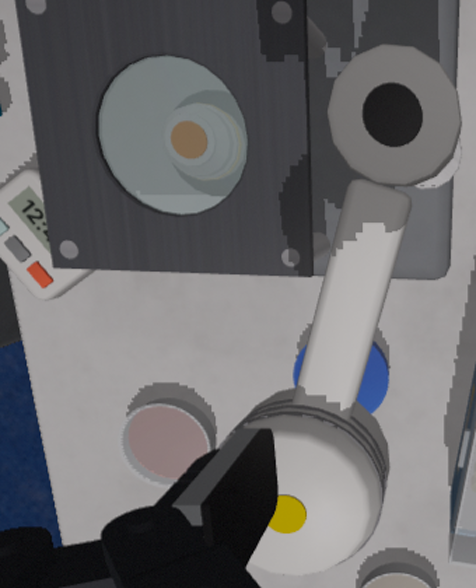

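```bash
python3 - <<'E'
from h import *
np.set_printoptions(precision=1,suppress=True)
S,D,W=cam('scene'),cam('side'),cam('wrist')
pts={'FR':[(49,178),(272,254),(380.4,277.4)],'FL':[(26,3.5),(250,230.8),(370,315.7)],'BL':[(201,8.5),(296.8,220),(309.6,307)],'BR':[(208,184),(322,242),(325.2,270.4)],'rec':[(123,96),(285.2,237.6),(346.5,293)],
'pink':[(119,315),(302,344),(396,272.5)]}
for k,v in pts.items():
    print(k,tri(list(zip((W,S,D),v))),tri([(S,v[1]),(D,v[2])])[0],plane(W,v[0],13 if k=='pink' else 101))
# column top, dial top, lamp top
for k,sc,si,z in [('column',None,((113/2.3+230),122/2.3+170),227),('dialtop',(260/2.5+150,86/2.5+180),(226/2.3+230,441/2.3+170),87),('lamp',(512/2.5+150,9/2.5+180),(191/2.3+230,50/2.3+170),227)]:
    print(k, sc and tri([(S,sc),(D,si)]), plane(D,si,z))
print('lampW',plane(W,(286/1.4,514/1.4),227),'colW',plane(W,(392/1.4,114/1.4),227))
print('pinkfrom wrist rims',plane(W,(119,315),13))
E
```

```text
FR (array([447.8,  34.5, 100.2]), [0.5, 1.1, 0.8]) [447.9  34.1 100. ] [447.9  35.  101. ]
FL (array([451.1, 136.4, 100.1]), [0.3, 0.4, 0.4]) [451.2 136.9 100.2] [451.7 135.9 101. ]
BL (array([552.1, 133.6, 100.6]), [1.1, 0.7, 0.6]) [551.4 133.8 101. ] [553.3 133.2 101. ]
BR (array([548.5,  30.4,  99.2]), [1.1, 0.3, 1.3]) [547.8  29.9  99.5] [550.1  31.1 101. ]
rec (array([499.6,  84.4,  97.1]), [0.9, 0.6, 1.0]) [499.2  83.3  97.2] [501.8  84.9 101. ]
pink (array([ 430.8, -105. ,    7.4]), [0.8, 0.6, 1.0]) [ 430.5 -105.7    7.8] [ 434.3 -101.6   13. ]
column None [607.6  84.1 227. ]
dialtop (array([500.4, 232.3,  85.4]), [0.4, 0.4]) [499.7 234.   87. ]
lamp (array([577.1, -25.4, 227.2]), [0.0, 0.0]) [577.2 -25.8 227. ]
lampW [578.  -24.6 227. ] colW [610.4  80.  227. ]
pinkfrom wrist rims [ 434.3 -101.6   13. ]
```

```bash
python3 - <<'E'
from h import *
np.set_printoptions(precision=1,suppress=True)
S,D,W=cam('scene'),cam('side'),cam('wrist')
f=lambda u,v:(u/2.3+230,v/2.3+170)
a=plane(D,f(228,441),87);b=plane(D,f(255,419),87);m=plane(D,f(284,492),49);c=np.array([500.1,233.9])
ang=lambda p:np.arctan2(p[1]-c[1],p[0]-c[0])
print(a,b,m,'ptr',ang(b), np.arctan2(*(b-a)[[1,0]]),'red',ang(m), (ang(b)-ang(m))%6.283)
g=lambda u,v:(u/2.5+150,v/2.5+180)
print('blue',plane(S,g(496,312),15),'cream',plane(S,g(485,562),12),'tan',plane(S,g(695,442),12),'timer',plane(S,g(213,325),18))
print(tri([(S,g(258,87)),(D,f(254,420))]))
E
```

```text
[498.4 233.8  87. ] [484.8 211.5  87. ] [461.2 236.4  49. ] ptr -2.170917818212657 -2.1198462441778183 red 3.0783264511062125 1.033755730681131
blue [549.5 -61.5  15. ] cream [ 417.6 -248.9   12. ] tan [ 582.2 -233.6   12. ] timer [368.4  20.5  18. ]
(array([488.1, 215.4,  92.3]), [4.0, 4.0])
```

Request:
jog_arm([
  [[0,0,-3.5,0,0,0,8.5],[-3.5,-6,-3.5,0,0,0,8.5],[-7,-12,-3.5,0,0,0,8.5],[-10.5,-17.5,-3.5,0,0,0,8.5],[-10.5,-19.4,4,0,0,0,8.5]],
], newtons=30)

```text
clock: 0.78
eef_pos: [439.6, -104.8, 212.0]
tcp_rot: [3.134, 0.002, 1.569]
contact_force: [1.3, -0.3, -1.1]
opening: 0.998
```

```bash
python3 - <<'E'
from h import *
s,im=shot('wrist','w1');print(s['clock'],s['eef_pos'],s['tcp_rot'],s['qvel'].round(2))
E
```

```text
0.775 [ 439.55088491 -104.77422905  211.98777226] [3.13381126e+00 2.32373997e-03 1.56923896e+00] [-0.19  0.28  0.91  0.01 -1.14 -0.18]
```

View pics/w1.png

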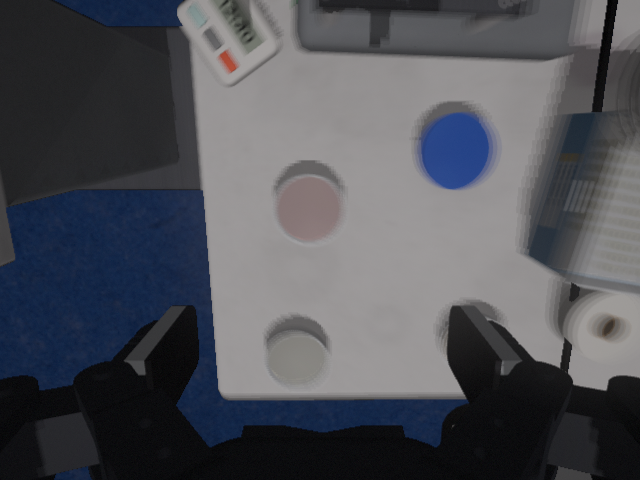

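```bash
python3 - <<'E'
from h import *
np.set_printoptions(precision=1,suppress=True)
for i in range(4): s,im=shot('wrist','w2')
s=r.sense();s,im=shot('wrist','w2');print(s['clock'],s['eef_pos'],s['tcp_rot'],s['qvel'].round(2))
W=cam('wrist',s)
hsv=cv2.cvtColor(im[160:270,250:370],cv2.COLOR_RGB2HSV)
crop('w2','c4',250,150,370,270,6)
E
```

```text
1.025 [ 440.5 -102.9  210.5] [3.1 0.  1.6] [ 0. -0. -0. -0. -0. -0.]
```

View pics/c4.png

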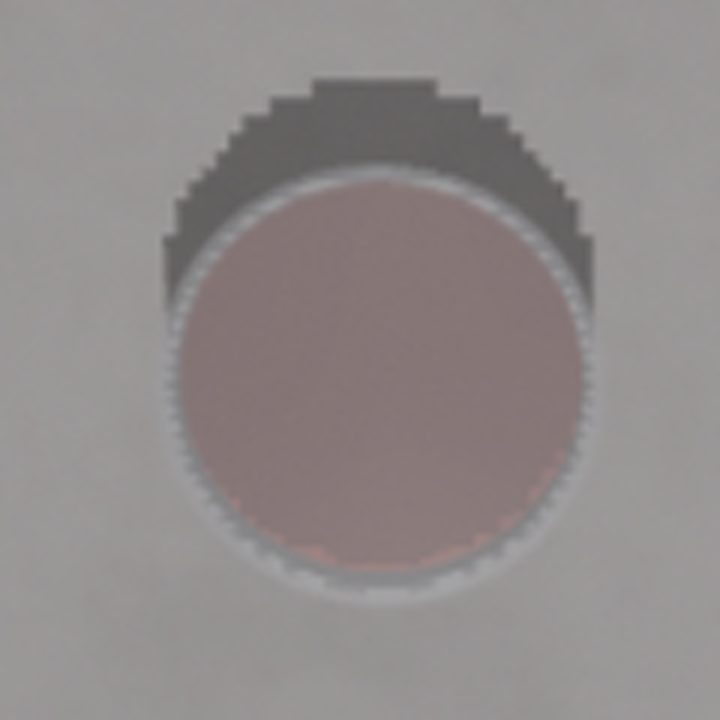

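```bash
python3 - <<'E'
from h import *
np.set_printoptions(precision=1,suppress=True)
s=r.sense();W=cam('wrist');S=cam('scene');D=cam('side')
p=(381/6+250,376/6+150)
print(plane(W,p,7.5),tri([(W,p),(S,(302,344)),(D,(396,272.5))]))
print(s['eef_pos'],s['tcp_rot'])
E
```

```text
[ 433.7 -105.1    7.5] (array([ 431.6, -105.2,    7.5]), [2.0, 0.3, 1.7])
[ 441.1 -102.9  210.9] [3.1 0.  1.6]
```

Request:
jog_arm([
  [[-0.2,-0.8,4,0,0,0,8.5],[-0.2,-0.8,9,0,0,0,8.5],[-0.2,-0.8,13,0,0,0,8.5],[-0.2,-0.8,15,0,0,0,8.5],[-0.2,-0.8,15,0,0,0,8.5]],
])

```text
clock: 1.7
eef_pos: [432.1, -104.6, 59.0]
tcp_rot: [-3.141, -0.0, 1.572]
contact_force: [0.0, -0.7, 0.5]
opening: 0.995
```

```bash
python3 - <<'E'
from h import *
np.set_printoptions(precision=3,suppress=True)
r.grab_frame('side')
s,im=shot('wrist','w3');print(s['clock'],s['eef_pos'],s['tcp_rot'])
shot('scene','s3'); crop('s3','c5',200,200,440,420,3)
E
```

```text
1.75 [ 432.567 -104.779   59.904] [3.141 0.    1.572]
```

View pics/w3.png

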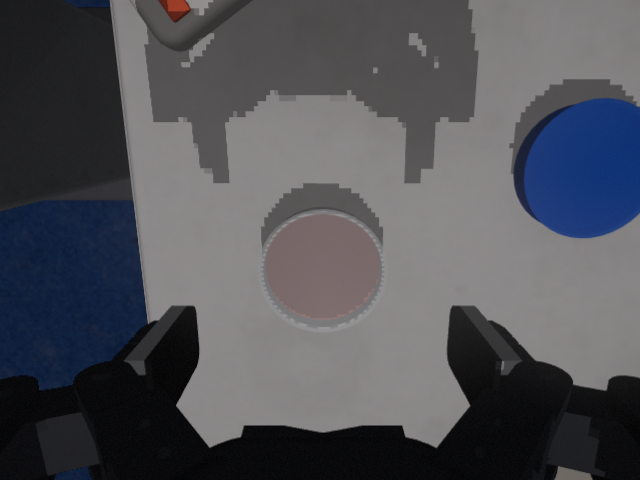

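View pics/c5.png

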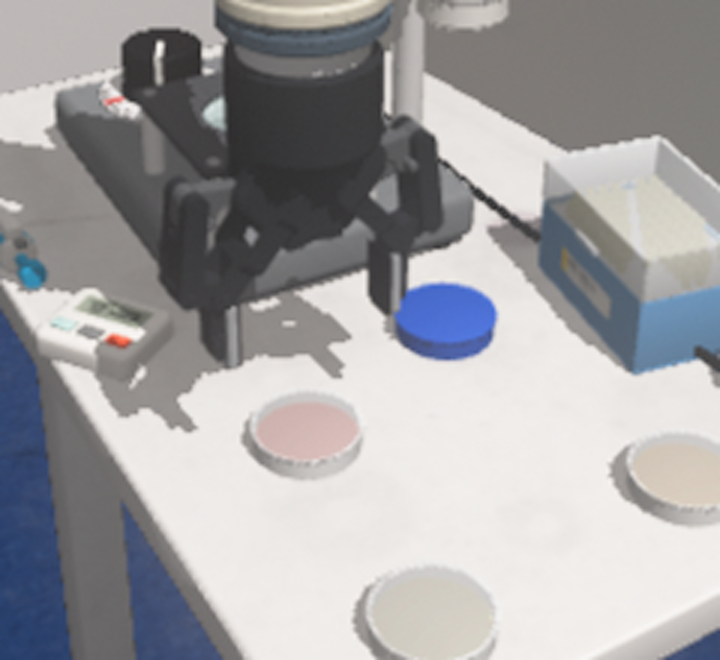

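```bash
python3 - <<'E'
from h import *
np.set_printoptions(precision=2,suppress=True)
W=cam('wrist');s=r.sense();print(s['eef_pos'],plane(W,(323,267),7.5))
E
```

```text
[ 432.77 -105.     60.65] [ 432.69 -104.98    7.5 ]
```

Request:
jog_arm([
  [[0,0,2,0,0,0,8.5],[0,0,4,0,0,0,8.5],[0,0,5,0,0,0,8.5],[0,0,5,0,0,0,8.5]],
])

```text
clock: 2.35
eef_pos: [431.3, -104.9, 9.7]
tcp_rot: [3.142, 0.0, 1.571]
contact_force: [-0.3, 0.3, -0.1]
opening: 0.991
```

```bash
python3 - <<'E'
from h import *
np.set_printoptions(precision=2,suppress=True)
shot('scene','s4'); crop('s4','c6',230,270,370,390,5)
W=cam('wrist');print(r.sense()['eef_pos'])
E
```

```text
[ 431.51 -104.97    9.99]
```

View pics/c6.png

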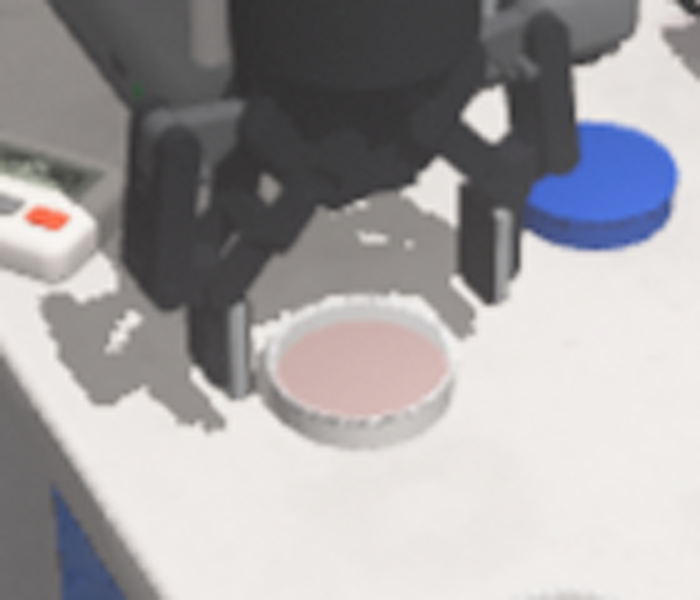

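Request:
jog_arm([
  [[0,0,0.9,0,0,0,8.5],[0,0,0.9,0,0,0,7.4],[0,0,0.9,0,0,0,6.6],[0,0,0.9,0,0,0,6.5],[0,0,0.9,0,0,0,6.5]],
], newtons=25)

```text
clock: 3.02
eef_pos: [431.1, -104.9, 0.5]
tcp_rot: [3.141, 0.0, 1.571]
contact_force: [0.7, 0.2, -0.6]
opening: 0.764
```

```bash
python3 - <<'E'
from h import *
np.set_printoptions(precision=2,suppress=True)
shot('scene','s5'); crop('s5','c7',230,270,370,390,5)
W=cam('wrist');s=r.sense();print(s['eef_pos'],s['contact_force'],s['opening'])
E
```

```text
[ 431.07 -104.87    0.51] [-0.62 -0.31 -0.35] 0.7633720016034303
```

View pics/c7.png

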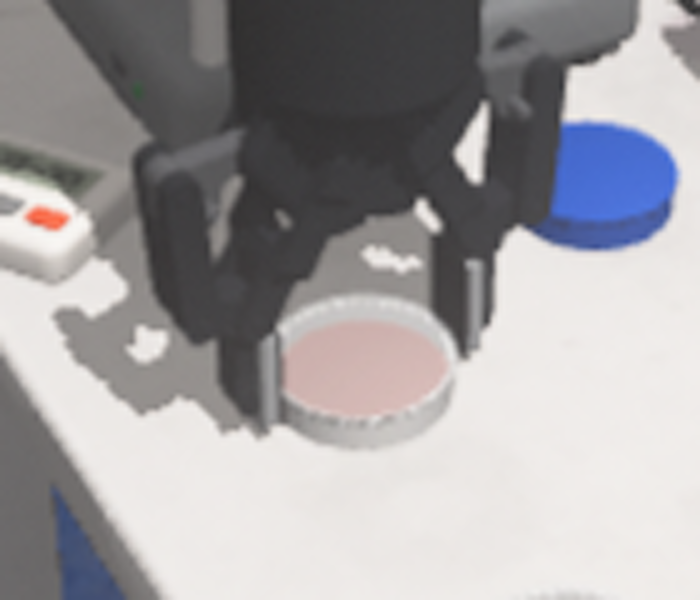

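```bash
python3 - <<'E'
from h import *
np.set_printoptions(precision=2,suppress=True)
S=cam('scene')
print([ (z,((proj(S,(398.7,-116,z))-[230,270])*5).round(0)) for z in (0,3,6,9)], [ (z,((proj(S,(463.7,-116,z))-[230,270])*5).round(0)) for z in (0,3,6,9)])
E
```

```text
[(0, array([285., 443.])), (3, array([285., 435.])), (6, array([285., 428.])), (9, array([285., 421.]))] [(0, array([464., 374.])), (3, array([464., 367.])), (6, array([464., 360.])), (9, array([464., 352.]))]
```

Request:
jog_arm([
  [[0,0,0,0,0,0,6.2],[0,0,0,0,0,0,5.8],[0,0,0,0,0,0,5.6],[0,0,0,0,0,0,5.6]],
], newtons=25)

```text
clock: 3.58
eef_pos: [431.1, -104.9, 0.8]
tcp_rot: [3.141, 0.0, 1.571]
contact_force: [-0.2, 0.6, 8.7]
opening: 0.674
```

Request:
jog_arm([
  [[0,0,-0.5,0,0,0,5.6],[0,0,-2,0,0,0,5.6],[0,0,-4,0,0,0,5.6],[0,0,-4,0,0,0,5.6]],
])

```text
clock: 4.08
eef_pos: [432.2, -105.2, 42.0]
tcp_rot: [3.138, 0.001, 1.571]
contact_force: [-0.2, 0.1, -0.4]
opening: 0.668
```

```bash
python3 - <<'E'
from h import *
np.set_printoptions(precision=2,suppress=True)
shot('scene','s6'); crop('s6','c8',230,240,370,360,5)
s,_=shot('wrist','w6');print(s['eef_pos'],s['contact_force'],s['opening'])
E
```

```text
[ 431.71 -105.03   41.26] [ 0.38 -0.55 -0.74] 0.6686339088199448
```

View pics/c8.png

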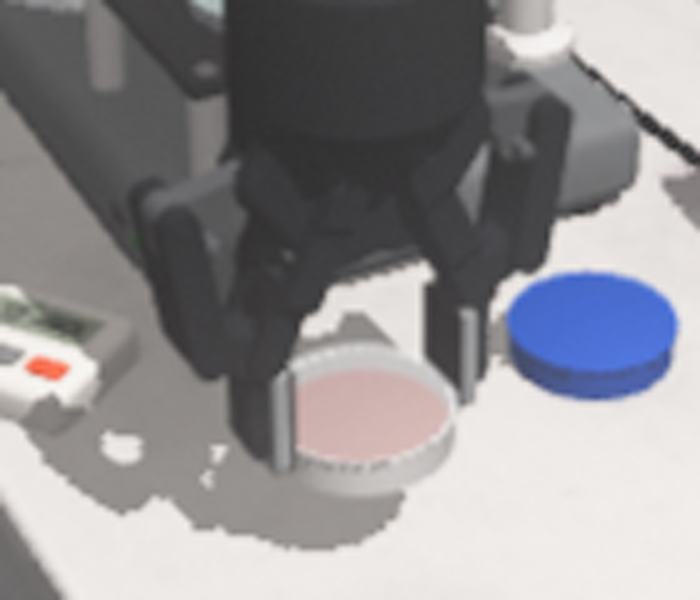

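View pics/w6.png

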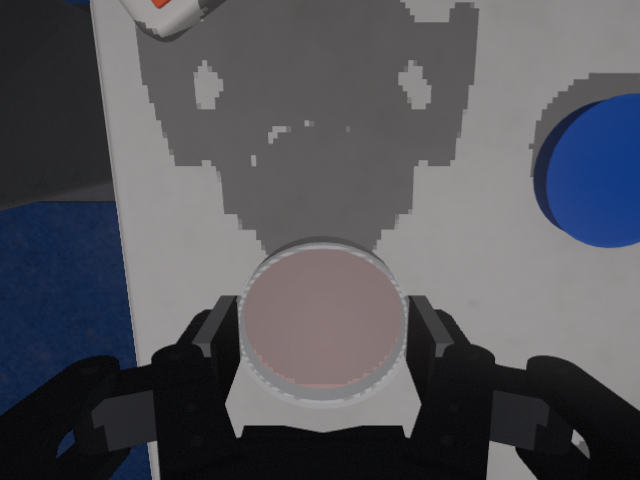

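```bash
python3 - <<'E'
from h import *
np.set_printoptions(precision=2,suppress=True)
W=cam('wrist');S=cam('scene');s=r.sense();print(s['eef_pos'],plane(W,(323,318),48.3))
a=(372/5+230,415/5+240)
print(tri([(W,(323,318)),(S,a)]))
for u in(240,406): print(plane(W,(u,318),55))
crop('w6','c9',180,220,470,440,2.7)
E
```

```text
[ 431.2  -104.89   40.7 ] [ 430.93 -103.33   48.3 ]
(array([ 433.33, -104.8 ,   47.6 ]), [2.6, 2.6])
[ 403.47 -100.15   55.  ]
[ 458.37 -100.2    55.  ]
```

View pics/c9.png

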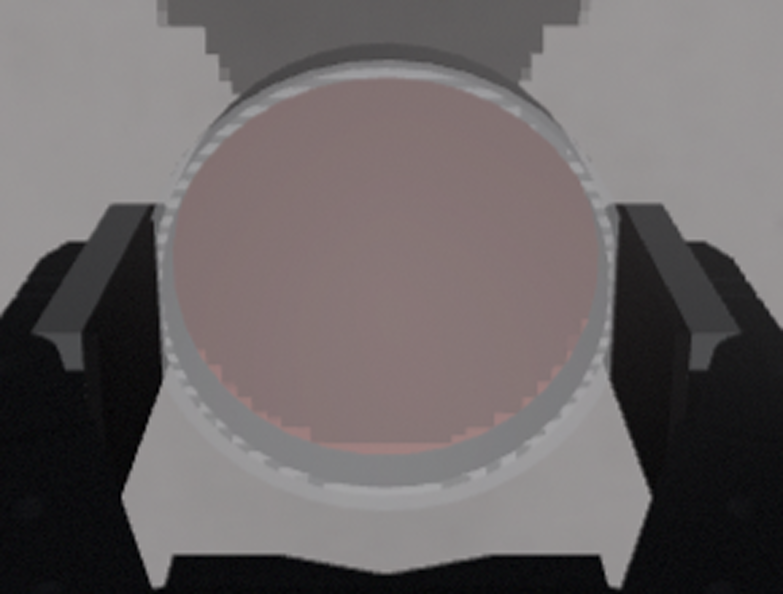

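Request:
jog_arm([
  [[0,0,-3,0,0,0,5.6],[0,0,-6,0,0,0,5.6],[1.5,0,-9,0,0,0,5.6],[4.5,0,-11,0,0,0,5.6],[8,0,-12,0,0,0,5.6]],
])

```text
clock: 4.8
eef_pos: [431.2, -24.3, 161.0]
tcp_rot: [3.141, 0.0, 1.57]
contact_force: [-0.7, 0.3, -0.4]
opening: 0.664
```

Request:
jog_arm([
  [[3,0.5,0,0,0,0,5.6],[6.5,2.5,0,0,0,0,5.6],[9.5,5,0,0,0,0,5.6],[10.9,6.8,0,0,0,0,5.6],[10.9,6.8,0,0,0,0,5.6]],
])

```text
clock: 5.42
eef_pos: [499.5, 84.9, 159.6]
tcp_rot: [-3.141, 0.0, 1.572]
contact_force: [-1.0, -1.0, -1.4]
opening: 0.663
```

```bash
python3 - <<'E'
from h import *
np.set_printoptions(precision=2,suppress=True)
s,_=shot('wrist','w7');print(s['clock'],s['eef_pos'],s['tcp_rot'],s['contact_force'],s['opening'],s['qvel'])
shot('scene','s7'); crop('s7','c10',200,130,400,280,4)
shot('side','d7'); crop('d7','c11',250,200,450,350,4)
E
```

```text
5.425 [499.51  84.95 159.55] [-3.14  0.    1.57] [-0.98 -0.97 -1.39] 0.6630192725883265 [-0.02 -0.02  0.04 -0.01  0.01 -0.01]
```

View pics/w7.png

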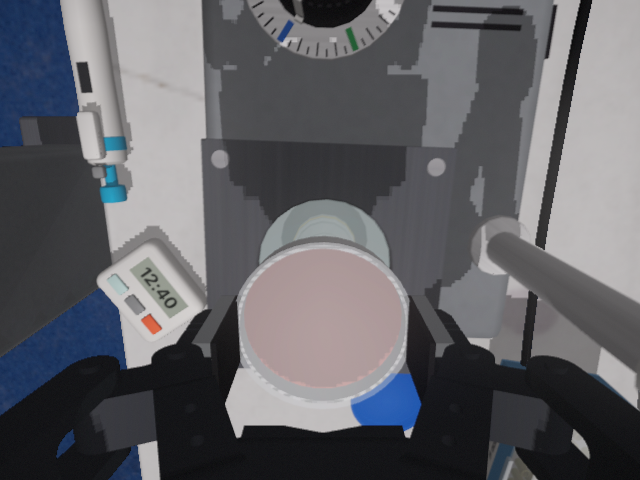

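View pics/c10.png

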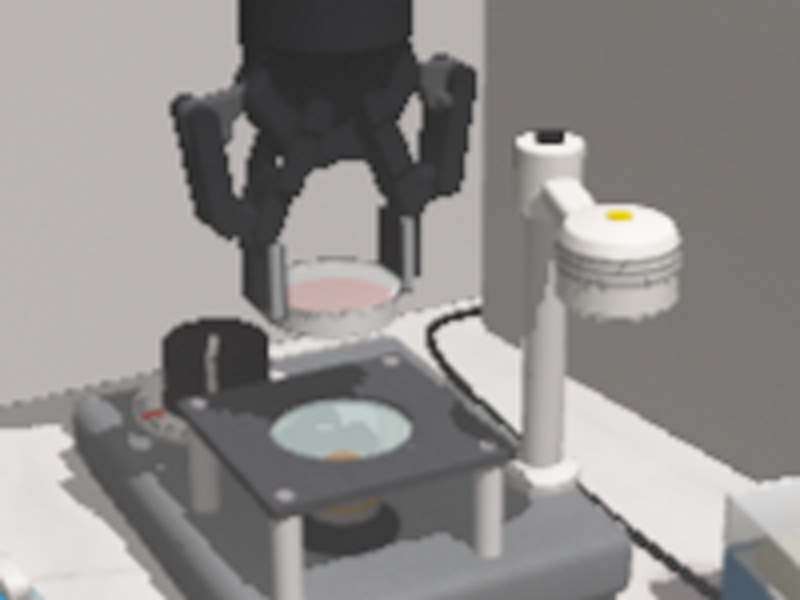

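View pics/c11.png

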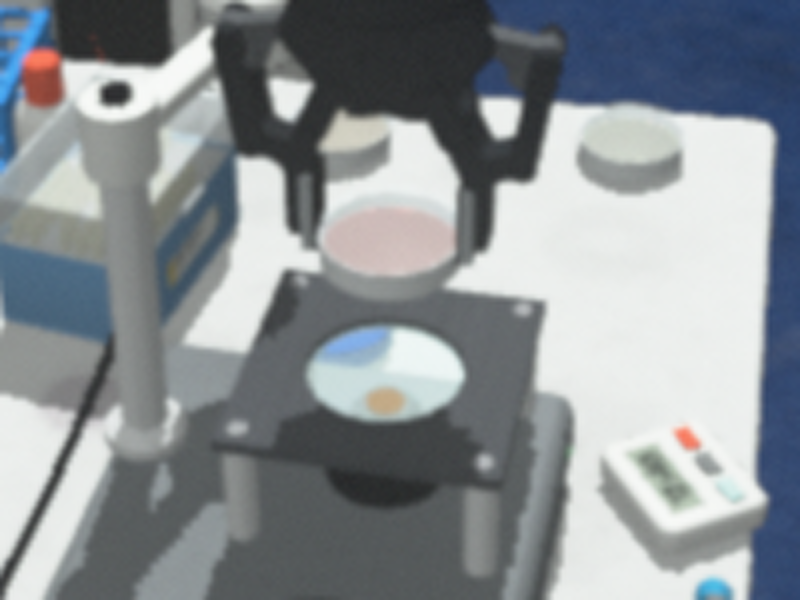

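```bash
python3 - <<'E'
from h import *
np.set_printoptions(precision=2,suppress=True)
W=cam('wrist');s=r.sense();print(s['eef_pos'])
a=plane(W,(220,158.5),101)[:2];b=plane(W,(436,167),101)[:2];d=b-a;m=(a+b)/2;n=np.array([d[1],-d[0]])
print(a,b,np.linalg.norm(d),np.arctan2(d[1],d[0]),'centre',m+n/2)
# dish held centre
print(plane(W,(323,319),159+7.5-0.6))
crop('w7','c12',180,120,480,260,2.6)
E
```

```text
[497.83  83.56 159.7 ]
[449.15 135.36] [550.87 131.38] 101.79059879904398 -0.03912545360743795 centre [498.02  82.52]
[497.58  84.07 165.9 ]
```

View pics/c12.png

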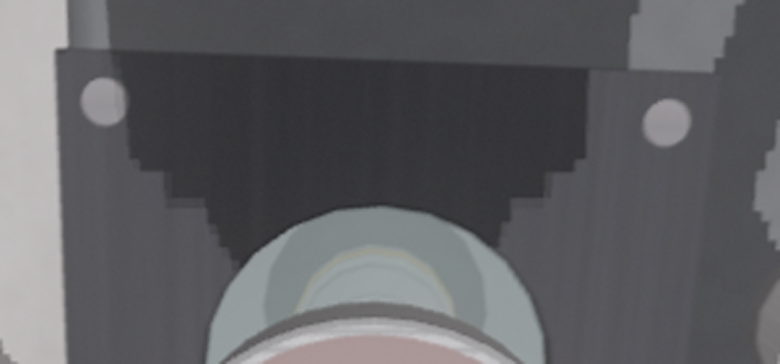

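Request:
jog_arm([
  [[-0.05,0,2,0,0,0,5.6],[-0.05,0,4,0,0,0,5.6],[-0.05,0,4.5,0,0,0,5.6],[-0.05,0,4.5,0,0,0,5.6]],
])

```text
clock: 6.08
eef_pos: [498.6, 83.2, 115.5]
tcp_rot: [-3.141, 0.0, 1.57]
contact_force: [-0.2, 0.8, -0.1]
opening: 0.665
```

```bash
python3 - <<'E'
from h import *
np.set_printoptions(precision=2,suppress=True)
s,_=shot('wrist','w8');print(s['clock'],s['eef_pos'],s['tcp_rot'],s['contact_force'],s['opening'],s['qvel'])
shot('scene','s8'); crop('s8','c13',230,190,340,280,7)
shot('side','d8'); crop('d8','c14',290,240,400,330,7)
E
```

```text
6.075 [498.64  83.18 115.5 ] [-3.14  0.    1.57] [-0.19  0.81 -0.11] 0.6653916879317429 [ 0.   -0.01 -0.02 -0.    0.   -0.  ]
```

View pics/c13.png

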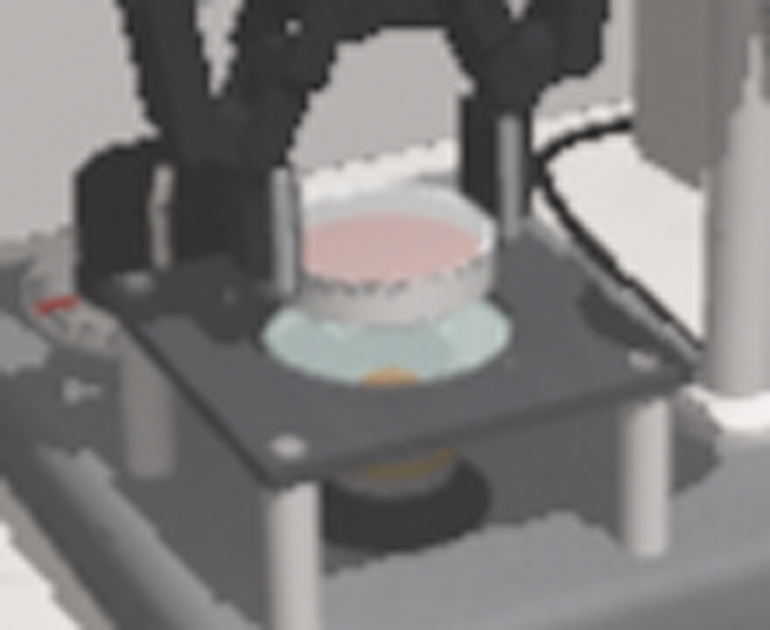

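View pics/c14.png

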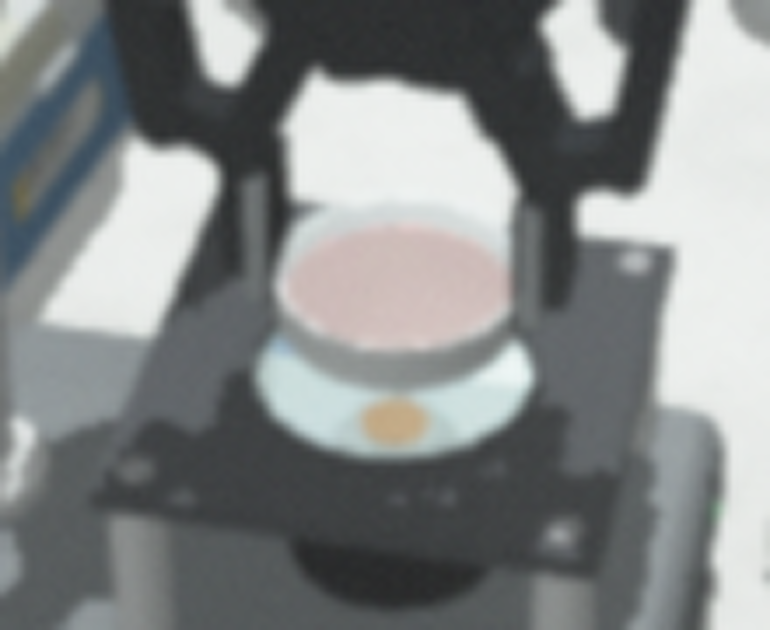

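```bash
python3 - <<'E'
from h import *
np.set_printoptions(precision=2,suppress=True)
S=cam('scene');D=cam('side');W=cam('wrist');
for z in(121,122.5):
  print('side dish',plane(D,(400/7+290,286/7+240),z),'hole',plane(D,(395.5/7+290,371/7+240),101))
K,Rm,o=S
for nm,c,rad,z in (('dish',(499,84),31,129),('hole',(500,84),33.5,101)):
  t=np.linspace(0,6.28,200);P=np.array([proj(S,(c[0]+rad*np.cos(a),c[1]+rad*np.sin(a),z)) for a in t]);print(nm,((P.min(0)-[230,190])*7),((P.max(0)-[230,190])*7))
for nm,c,rad,z in (('dish',(499,84),31,129),('hole',(500,84),33.5,101)):
  t=np.linspace(0,6.28,200);P=np.array([proj(D,(c[0]+rad*np.cos(a),c[1]+rad*np.sin(a),z)) for a in t]);print(nm,((P.min(0)-[290,240])*7),((P.max(0)-[290,240])*7))
print(r.sense()['eef_pos'])
E
python3 -c "
from h import *
crop('w8','c15',180,200,470,440,2.7)"
```

```text
side dish [498.13  80.39 121.  ] hole [497.98  88.2  101.  ]
side dish [497.79  82.26 122.5 ] hole [497.98  88.2  101.  ]
dish [262.17 177.32] [497.27 278.84]
hole [260.63 264.56] [510.88 378.79]
dish [263.74 190.59] [523.59 350.84]
hole [252.44 273.99] [528.51 449.69]
[499.43  83.57 116.17]
```

View pics/c15.png

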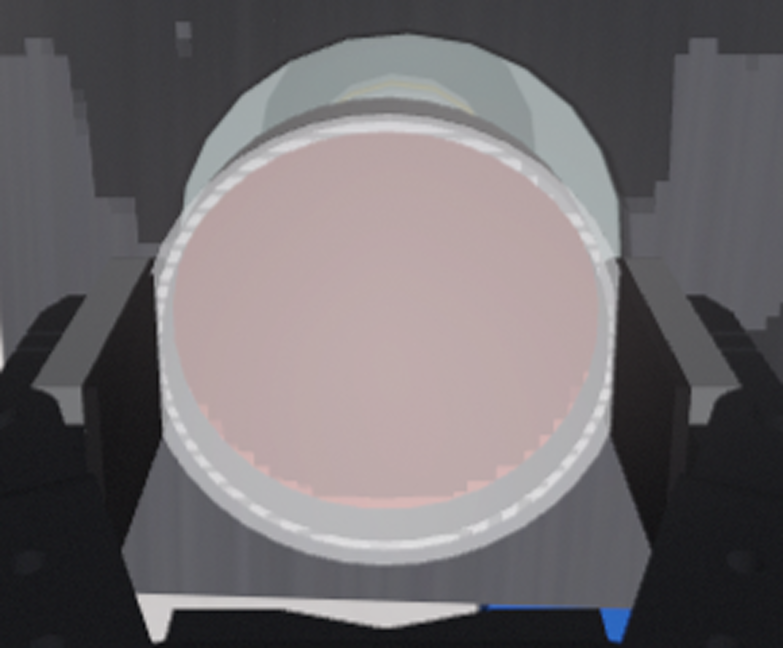

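```bash
python3 - <<'E'
from h import *
from scipy.optimize import least_squares
np.set_printoptions(precision=2,suppress=True)
W=cam('wrist')
def ext(c,rad,z,C,o,f):
  t=np.linspace(0,6.28,720);P=(np.array([proj(C,(c[0]+rad*np.cos(a),c[1]+rad*np.sin(a),z)) for a in t])-o)*f
  return np.r_[P.min(0),P.max(0)]
o=[180,200]
# hole: left 183 right 620 top 34
q=least_squares(lambda c:(ext(c,33.5,101,W,o,2.7)[[0,1,2]]-[183,34,620]),(500,84)).x; print('hole',q,ext(q,33.5,101,W,o,2.7))
z=115.5-.6
# dish rim top: top 113; bottom edge 565 (bottom of dish), agar top 131 bottom 508
q=least_squares(lambda c:(ext(c,31,z+15,W,o,2.7)[[1]]-[113]),(500,84)).x; print('rim top',q,ext(q,31,z+15,W,o,2.7))
q=least_squares(lambda c:(ext(c,31,z,W,o,2.7)[[3]]-[565]),(500,84)).x; print('bot',q,ext(q,31,z,W,o,2.7))
print(r.sense()['eef_pos'])
E
```

```text
hole [501.49  84.38] [175.65  34.74 627.35 456.84]
rim top [500.    83.18] [142.85 113.   643.13 569.42]
bot [499.98  72.66] [169.15 160.63 614.65 565.  ]
[499.43  83.57 116.17]
```

```bash
python3 - <<'E'
from h import *
np.set_printoptions(precision=1,suppress=True)
def ext(c,rad,z,C,o,f):
  t=np.linspace(0,6.28,720);P=(np.array([proj(C,(c[0]+rad*np.cos(a),c[1]+rad*np.sin(a),z)) for a in t])-o)*f
  return np.r_[P.min(0),P.max(0)]
for z in (107,110,113,115,117):
  print(z,'S',ext((499,84),31,z,cam('scene'),[230,190],7)[[0,2,3]],ext((499,84),31,z+15,cam('scene'),[230,190],7)[[1,2]],'D',ext((499,84),31,z,cam('side'),[290,240],7),ext((499,84),31,z+15,cam('side'),[290,240],7))
for z in (113,116,119,122): print(z,(proj(cam('scene'),(470,73,z))-[230,190])*7,(proj(cam('scene'),(528,73,z))-[230,190])*7)
# reference on bench, crop c6
for z in (0,): print(ext((431.5,-105,),31,0,cam('scene'),[230,270],5),ext((431.5,-105,),31,15,cam('scene'),[230,270],5))
E
```

```text
107 S [265.7 498.1 354.8] [200.6 497.5] D [266.1 261.6 522.6 423.7] [264.5 213.4 523.3 374.2]
110 S [265.2 498.  344.5] [190.6 497.4] D [265.8 252.  522.7 413.9] [264.2 203.6 523.4 364.2]
113 S [264.7 497.9 334.2] [180.7 497.3] D [265.5 242.4 522.8 404. ] [263.8 193.8 523.5 354.2]
115 S [264.4 497.8 327.4] [174.  497.2] D [265.3 236.  522.9 397.4] [263.6 187.3 523.6 347.5]
117 S [264.1 497.7 320.5] [167.3 497.2] D [265.  229.5 523.  390.8] [263.4 180.8 523.7 340.8]
113 [301.1 321.7] [496.8 272.6]
116 [300.7 311.4] [496.7 262.6]
119 [300.3 301.1] [496.6 252.5]
122 [299.8 290.8] [496.5 242.4]
[264.  326.1 456.5 453.9] [262.7 290.1 456.9 416.5]
```

Request:
jog_arm([
  [[0.06,0.14,0.3,0,0,0,5.6],[0.06,0.14,0.9,0,0,0,5.6],[0.06,0.14,1.2,0,0,0,5.6],[0.06,0.14,1.2,0,0,0,5.6]],
])

```text
clock: 6.72
eef_pos: [500.1, 84.2, 103.0]
tcp_rot: [-3.141, 0.0, 1.571]
contact_force: [-0.0, 0.2, 0.1]
opening: 0.669
```

```bash
python3 - <<'E'
from h import *
np.set_printoptions(precision=2,suppress=True)
s,_=shot('wrist','w9');print(s['clock'],s['eef_pos'],s['tcp_rot'],s['contact_force'],s['opening'])
shot('scene','s9'); crop('s9','c16',230,190,340,280,7)
shot('side','d9'); crop('d9','c17',290,240,400,330,7)
crop('w9','c18',180,200,470,440,2.7)
E
```

```text
6.725 [500.09  84.2  103.02] [-3.14  0.    1.57] [-0.02  0.16  0.09] 0.6691148904553772
```

View pics/c16.png

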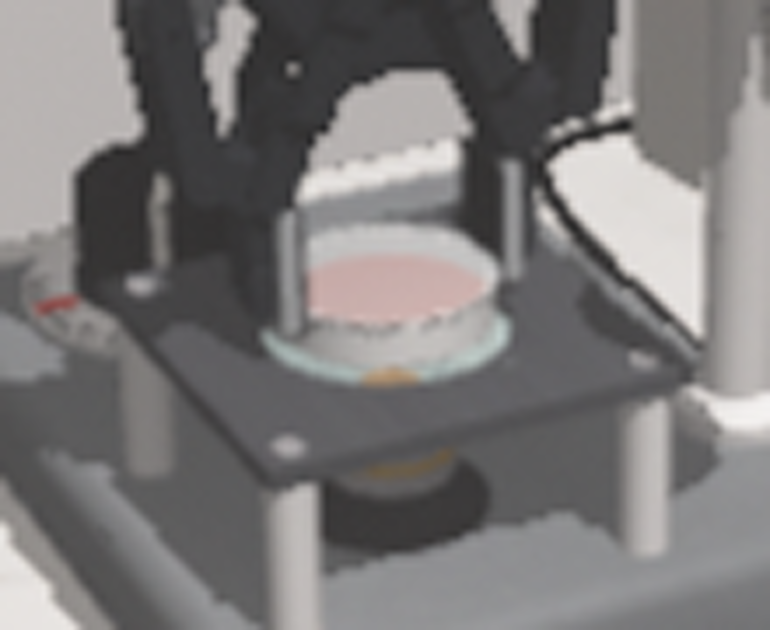

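View pics/c17.png

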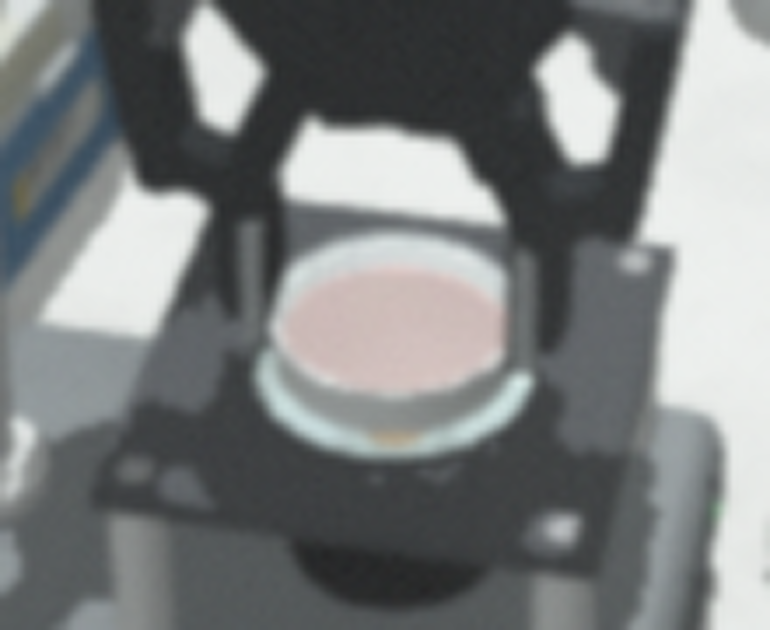

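View pics/c18.png

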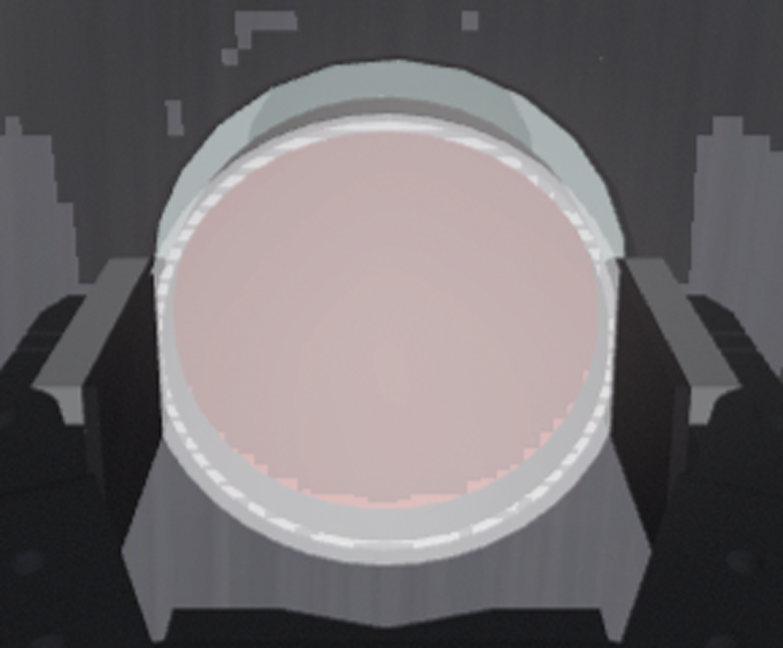

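Request:
jog_arm([
  [[0,0,0.2,0,0,0,5.6],[0,0,0.4,0,0,0,5.6],[0,0,0.4,0,0,0,5.6]],
])

```text
clock: 7.25
eef_pos: [500.3, 84.2, 99.2]
tcp_rot: [-3.141, 0.0, 1.571]
contact_force: [-0.3, -0.4, -0.6]
opening: 0.666
```

Request:
jog_arm([
  [[0,0,0.1,0,0,0,5.6],[0,0,0.1,0,0,0,5.6],[0,0,0.1,0,0,0,5.6]],
])

```text
clock: 7.62
eef_pos: [500.5, 84.3, 98.5]
tcp_rot: [3.141, -0.0, 1.571]
contact_force: [-0.8, 0.8, 0.0]
opening: 0.666
```

```bash
python3 - <<'E'
from h import *
np.set_printoptions(precision=2,suppress=True)
shot('scene','s10'); crop('s10','c19',230,190,340,280,7)
s=r.sense();print(s['clock'],s['eef_pos'],s['tcp_rot'],s['contact_force'],s['opening'])
E
```

```text
7.675 [500.46  84.23  98.46] [ 3.14 -0.    1.57] [ 0.37 -0.57  0.57] 0.6699256750124946
```

View pics/c19.png

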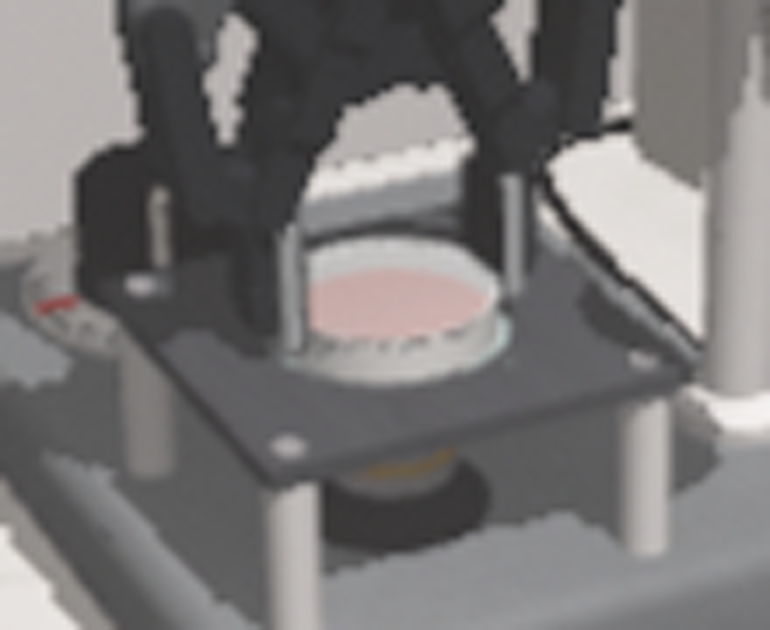

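Still unloaded; creep down a little more, watching the force.

Request:
jog_arm([
  [[0,0,0.05,0,0,0,5.6],[0,0,0.1,0,0,0,5.6],[0,0,0.1,0,0,0,5.6]],
])

```text
clock: 8.05
eef_pos: [500.5, 84.2, 98.3]
tcp_rot: [3.141, -0.0, 1.571]
contact_force: [-4.6, -0.0, 12.9]
opening: 0.666
```

Request:
jog_arm([
  [[0,0,0,0,0,0,6.2],[0,0,0,0,0,0,6.8],[0,0,0,0,0,0,7.4],[0,0,0,0,0,0,7.8]],
])

```text
clock: 8.55
eef_pos: [500.3, 84.2, 97.3]
tcp_rot: [-3.141, 0.0, 1.571]
contact_force: [-0.1, 0.5, -0.4]
opening: 0.914
```

```bash
python3 - <<'E'
from h import *
np.set_printoptions(precision=2,suppress=True)
shot('scene','s11'); crop('s11','c20',230,190,340,280,7)
shot('side','d11'); crop('d11','c21',290,240,400,330,7)
s=r.sense();print(s['clock'],s['eef_pos'],s['contact_force'],s['opening'])
E
```

```text
8.65 [500.38  84.24  97.35] [0.78 0.9  0.67] 0.9194870779695975
```

View pics/c20.png

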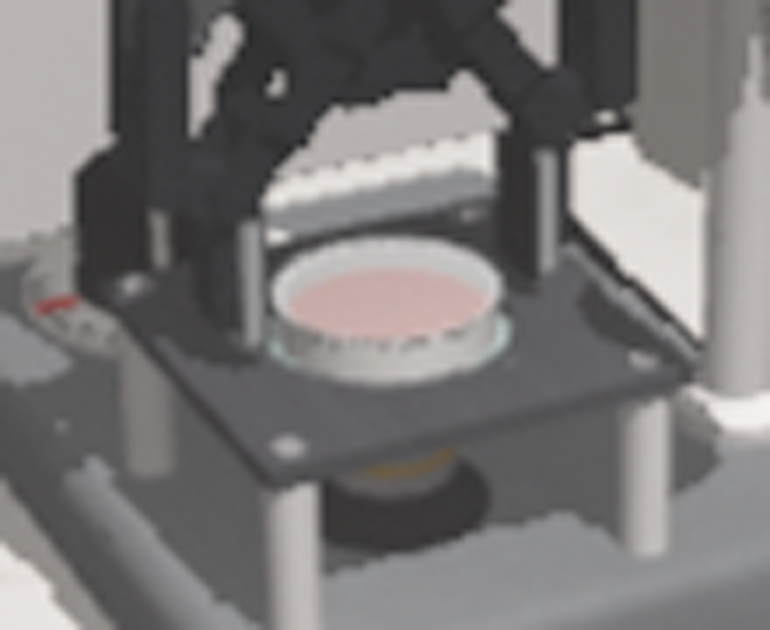

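View pics/c21.png

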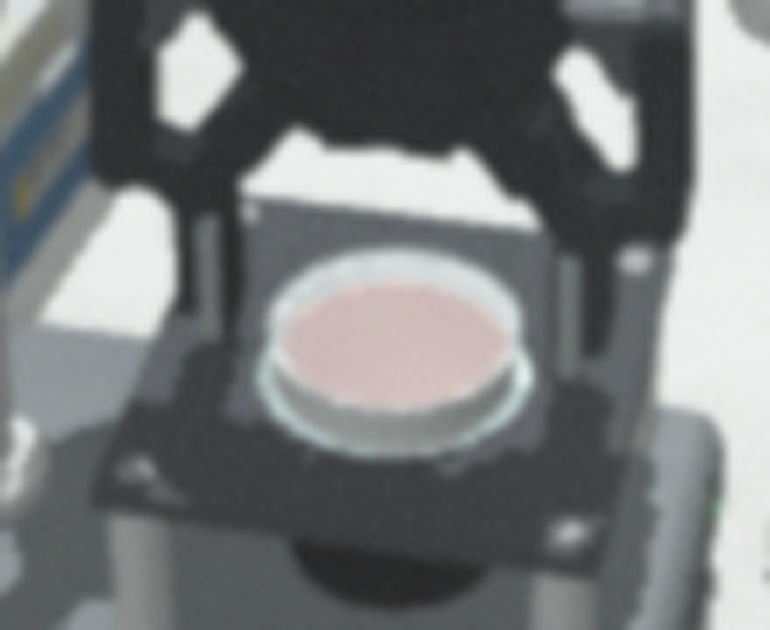

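Request:
jog_arm([
  [[0,0,-0.5,0,0,0,8.4],[0,0,-3,0,0,0,8.4],[0,0,-8,0,0,0,8.4],[0,0,-13,0,0,0,8.4],[0,0,-17.5,0,0,0,7]],
])

```text
clock: 9.28
eef_pos: [500.4, 84.2, 274.7]
tcp_rot: [3.141, -0.0, 1.571]
contact_force: [-0.2, 0.8, 0.5]
opening: 0.823
```

Request:
jog_arm([
  [[-3,2,-0.5,0,0,0,3],[-6.5,5,-0.5,0,0,0,0],[-10,8.5,-0.5,0,0,0,0],[-12.5,12,-0.5,0,0,0,0],[-12.5,12,-0.5,0,0,0,0]],
])

```text
clock: 9.9
eef_pos: [622.0, -42.5, 277.2]
tcp_rot: [3.141, 0.0, 1.569]
contact_force: [0.1, 0.4, 0.1]
opening: -0.002
```

```bash
python3 - <<'E'
from h import *
np.set_printoptions(precision=2,suppress=True)
s,_=shot('wrist','w12');print(s['clock'],s['eef_pos'],s['tcp_rot'],s['contact_force'],s['opening'])
shot('scene','s12');shot('side','d12')
E
```

```text
9.9 [621.99 -42.52 277.2 ] [3.14 0.   1.57] [0.12 0.4  0.06] -0.0020787210734019928
```

View pics/w12.png

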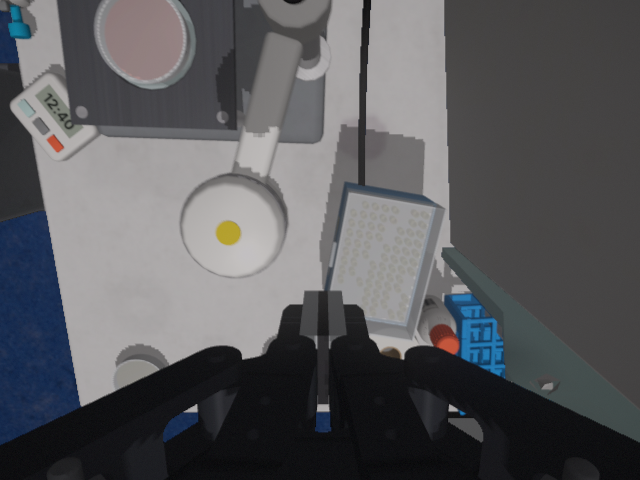

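View pics/s12.png

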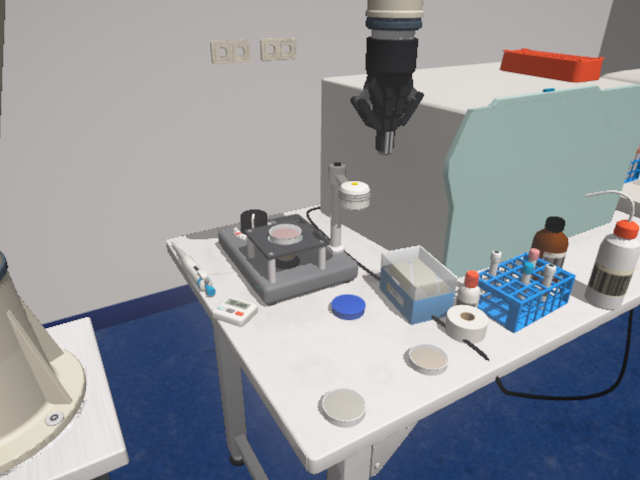

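Request:
jog_arm([
  [[0,0.8,1,0,0,0,0],[0,0.8,4,0,0,0,0],[0,0.8,6.5,0,0,0,0],[0,0.8,7.5,0,0,0,0],[0,0.8,7.5,0,0,0,0]],
])

```text
clock: 10.68
eef_pos: [628.1, -40.4, 202.0]
tcp_rot: [-3.141, -0.0, 1.571]
contact_force: [-0.1, -0.3, 1.0]
opening: -0.001
```

Request:
jog_arm([
  [[0.9,-1.2,0,0,0,0,0],[1.1,-2.4,0,0,0,0,0],[1.3,-3.6,0,0,0,0,0],[1.6,-4.8,0,0,0,0,0],[1.9,-5.6,0,0,0,0,0]],
])

```text
clock: 11.3
eef_pos: [571.5, -21.7, 202.6]
tcp_rot: [3.141, 0.0, 1.571]
contact_force: [1.5, -0.6, 0.3]
opening: 0.001
```

```bash
python3 - <<'E'
from h import *
np.set_printoptions(precision=2,suppress=True)
s,_=shot('wrist','w13');print(s['clock'],s['eef_pos'],s['contact_force'])
shot('scene','s13');crop('s13','c22',230,80,450,260,3.5)
E
```

```text
11.3 [571.49 -21.65 202.65] [ 1.55 -0.55  0.31]
```

View pics/w13.png

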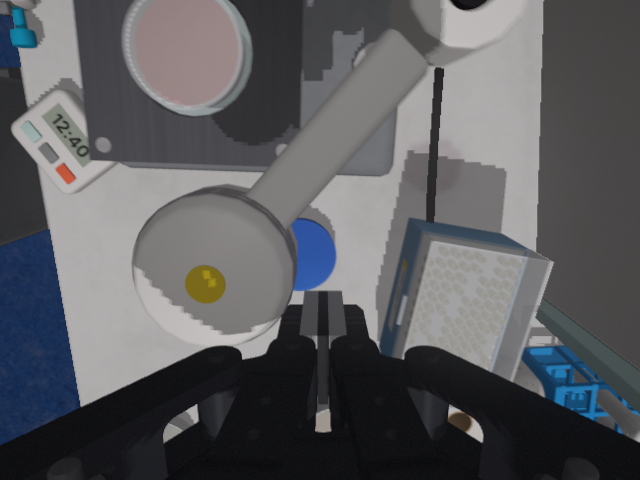

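View pics/c22.png

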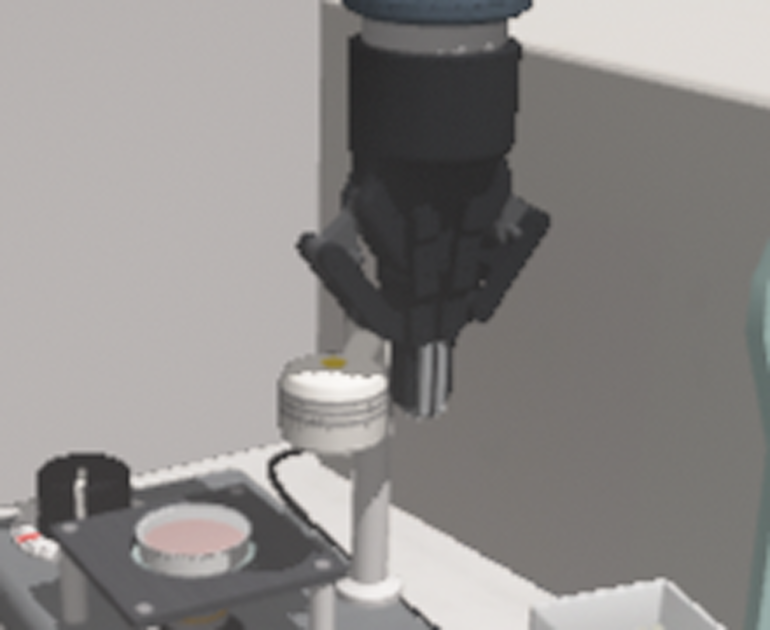

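Request:
jog_arm([
  [[0.5,-1.2,0,0,0,0,0],[1.2,-2.4,0,0,0,0,0],[2.0,-3.5,0,0,0,0,0],[3.1,-4.5,0,0,0,0,0],[4.2,-5.3,0,0,0,0,0]],
])

```text
clock: 12.02
eef_pos: [518.7, 21.1, 202.5]
tcp_rot: [3.141, -0.0, 1.571]
contact_force: [0.6, 0.0, 0.2]
opening: 0.001
```

```bash
python3 - <<'E'
from h import *
np.set_printoptions(precision=2,suppress=True)
s,_=shot('wrist','w14');print(s['clock'],s['eef_pos'],s['contact_force'])
E
```

```text
12.025 [518.7   21.08 202.48] [0.63 0.04 0.18]
```

View pics/w14.png

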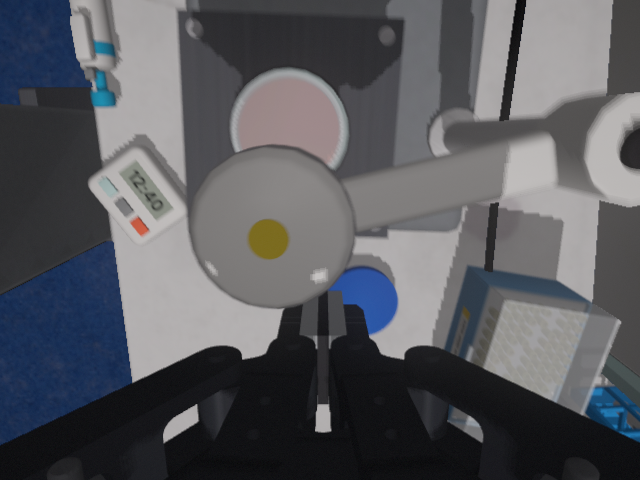

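Request:
jog_arm([
  [[0.8,-0.6,0,0,0,0,0],[1.5,-1.1,0,0,0,0,0],[2.1,-1.5,0,0,0,0,0],[2.1,-1.5,0,0,0,0,0]],
])

```text
clock: 12.58
eef_pos: [504.1, 41.6, 202.4]
tcp_rot: [-3.141, -0.0, 1.571]
contact_force: [0.2, 0.3, -0.6]
opening: 0.001
```

Request:
jog_arm([
  [[0.15,-0.1,0,0,0,0,0],[0.3,-0.2,0,0,0,0,0],[0.4,-0.2,0,0,0,0,0],[0.4,-0.2,0,0,0,0,0]],
])

```text
clock: 13.08
eef_pos: [502.4, 45.3, 202.4]
tcp_rot: [-3.141, -0.0, 1.571]
contact_force: [1.5, 0.1, -0.3]
opening: 0.0
```

```bash
python3 - <<'E'
from h import *
np.set_printoptions(precision=2,suppress=True)
s,_=shot('wrist','w15');print(s['clock'],s['eef_pos'],s['contact_force'])
E
```

```text
13.075 [502.37  45.26 202.39] [ 1.47  0.06 -0.32]
```

View pics/w15.png

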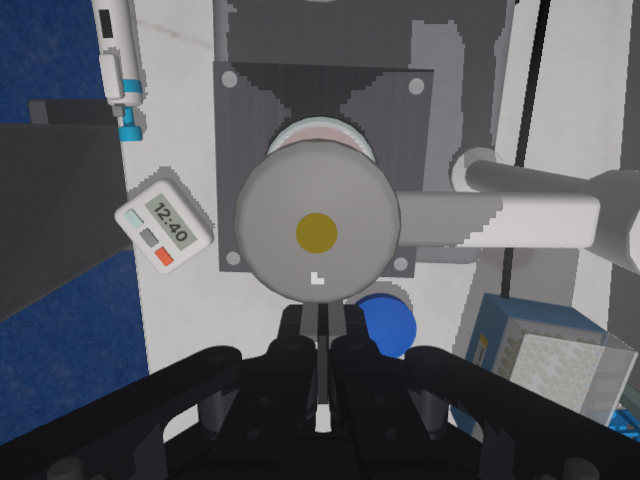

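```bash
python3 - <<'E'
from h import *
print(plane(cam('wrist'),(317,232.5),227).round(1))
E
```

```text
[500.4  81.5 227. ]
```

Request:
jog_arm([
  [[0.15,0,0,0,0,0,0],[0.3,0,0,0,0,0,0],[0.3,0,0,0,0,0,0]],
])

```text
clock: 13.5
eef_pos: [502.3, 48.0, 202.4]
tcp_rot: [-3.141, 0.001, 1.571]
contact_force: [-0.5, -2.7, -0.2]
opening: -0.002
```

Request:
jog_arm([
  [[0.1,0,0,0,0,0,0],[0.2,0,0,0,0,0,0],[0.2,0,0,0,0,0,0]],
])

```text
clock: 13.88
eef_pos: [502.3, 48.2, 202.4]
tcp_rot: [-3.141, 0.004, 1.572]
contact_force: [-0.5, -13.2, 0.5]
opening: 0.0
```

Request:
jog_arm([
  [[-1,0,0,0,0,0,0],[-3,0,0,0,0,0,0],[-3,0,-4,0,0,0,0],[-3,0,-9,0,0,0,0],[-3,0,-10,0,0,0,0]],
])

```text
clock: 14.5
eef_pos: [504.2, 20.4, 305.8]
tcp_rot: [3.136, -0.001, 1.571]
contact_force: [0.1, 0.3, -0.0]
opening: -0.001
```

Request:
jog_arm([
  [[4,0,0,0,0,0,0],[9,0,0,0,0,0,0],[14,0,0,0,0,0,0],[18,0,0,0,0,0,4],[18,0,0,0,0,0,8.4]],
])

```text
clock: 15.12
eef_pos: [501.9, 202.5, 301.5]
tcp_rot: [-3.14, -0.001, 1.574]
contact_force: [0.4, 0.8, 0.7]
opening: 0.422
```

```bash
python3 - <<'E'
from h import *
np.set_printoptions(precision=2,suppress=True)
r.grab_frame('side')
s,_=shot('wrist','w16');print(s['clock'],s['eef_pos'],s['contact_force'],s['tcp_rot'],s['qpos'])
E
```

```text
15.175 [501.89 201.02 301.53] [-0.37 -0.57 -1.41] [-3.14  0.    1.57] [0.38 0.16 1.73 0.   1.25 0.38]
```

View pics/w16.png

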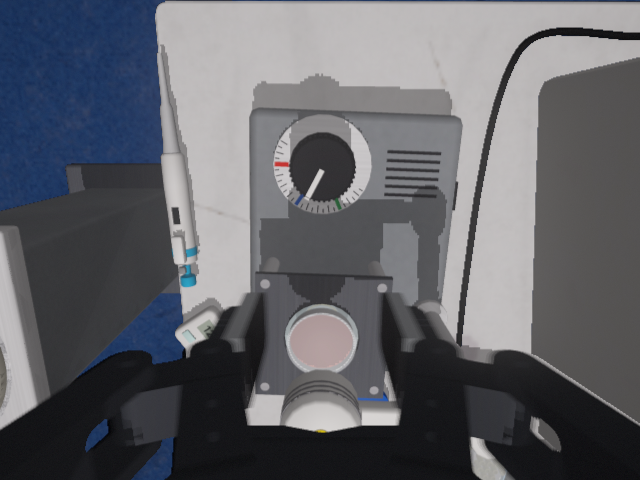

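```bash
python3 - <<'E'
from h import *
crop('w16','c23',265,105,385,225,6)
E
```

```text
(no output)
```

View pics/c23.png

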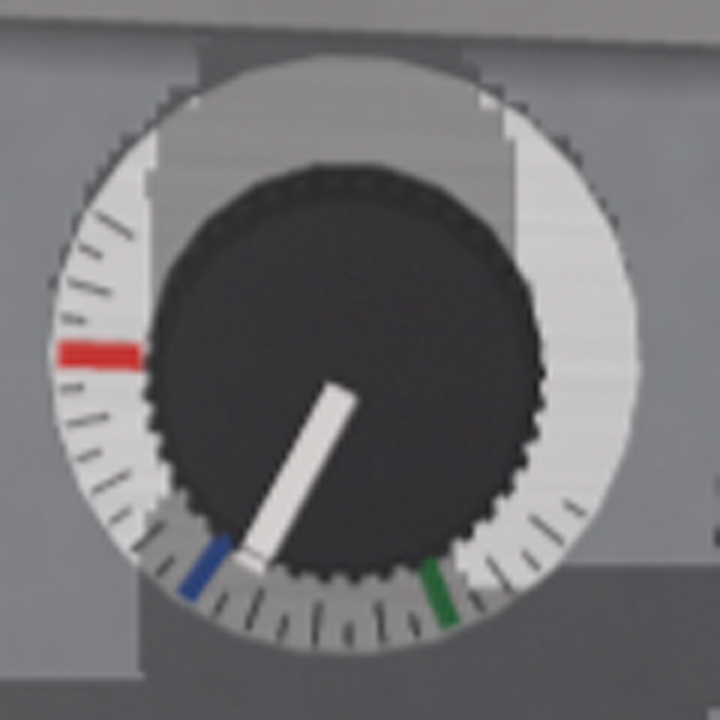

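```bash
python3 - <<'E'
from h import *
np.set_printoptions(precision=3,suppress=True)
W=cam('wrist');f=lambda u,v:(u/6+265,v/6+105)
a=plane(W,f(342,390),87);b=plane(W,f(252,555),87);m=plane(W,f(100,357),49);c=plane(W,f(347,355),49);ct=plane(W,f(347,382),87)
mi=plane(W,f(140,358),49);mo=plane(W,f(60,356),49)
bl=plane(W,f(205,568),49); gr=plane(W,f(439,594),49)
c0=np.array([500.1,234.,0])
an=lambda p,c=c0:np.arctan2(p[1]-c[1],p[0]-c[0])
print(a,b,m,'disc c',c,'top c',ct)
print('ptr dir',an(b,a),'from disc c',an(b,c),'from top c',an(b,ct),'red',an(m,c),'blue',an(bl,c),'green',an(gr,c))
E
```

```text
[500.816 232.174  87.   ] [487.991 208.881  87.   ] [463.303 233.696  49.   ] disc c [501.497 234.035  49.   ] top c [501.516 233.283  87.   ]
ptr dir -2.074098172546978 from disc c -2.0635533534620167 from top c -2.076895574752661 red -3.132711799019931 blue -2.1644580215668556 green -1.1976165547369022
```

Request:
jog_arm([
  [[2,-0.1,3,0,0,0,8.5],[3.25,-0.1,8,0,0,0,8.5],[3.25,-0.1,13,0,0,0,8.5],[3.25,-0.1,17,0,0,0,8.5],[3.25,-0.1,17,0,0,0,8.5]],
])

```text
clock: 15.85
eef_pos: [499.4, 230.5, 129.8]
tcp_rot: [-3.136, 0.003, 1.569]
contact_force: [-0.6, -0.1, 0.0]
opening: 0.996
```

```bash
python3 - <<'E'
from h import *
np.set_printoptions(precision=2,suppress=True)
r.grab_frame('side')
s,_=shot('wrist','w17');print(s['clock'],s['eef_pos'],s['contact_force'],s['tcp_rot'],s['qpos'])
print(proj(cam('wrist',s),(501,233.7,87)))
E
```

```text
15.9 [500.95 231.37 131.95] [ 1.32 -0.57  0.7 ] [-3.14  0.    1.57] [ 0.43  0.36  1.88 -0.    0.91  0.43]
[323.77 267.79]
```

View pics/w17.png

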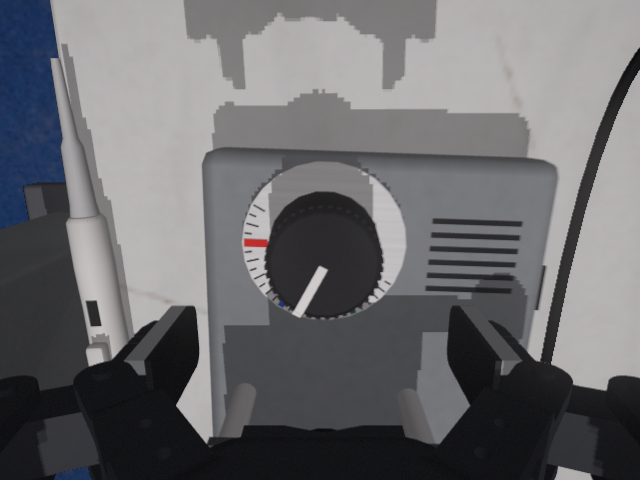

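Request:
jog_arm([
  [[0.2,0,2.5,0,0,0,8.5],[0.2,0,5,0,0,0,8.5],[0.2,0,7,0,0,0,8.5],[0.2,0,7.2,0,0,0,8.5],[0.2,0,7.2,0,0,0,7]],
], newtons=30)

```text
clock: 16.58
eef_pos: [502.6, 235.0, 62.1]
tcp_rot: [3.139, -0.001, 1.571]
contact_force: [0.3, -0.2, -0.0]
opening: 0.827
```

Request:
jog_arm([
  [[0,0,0,0,0,0,6],[0,0,0,0,0,0,5.2],[0,0,0,0,0,0,5],[0,0,0,0,0,0,5]],
])

```text
clock: 17.08
eef_pos: [501.1, 234.9, 61.8]
tcp_rot: [-3.141, -0.0, 1.571]
contact_force: [-5.6, -0.6, 9.9]
opening: 0.655
```

Request:
jog_arm([
  [[0,0,0,0,0,8,5],[0,0,0,0,0,18,5],[0,0,0,0,0,28,5],[0,0,0,0,0,36,5],[0,0,0,0,0,36,5]],
])

```text
clock: 17.7
eef_pos: [500.9, 234.9, 61.8]
tcp_rot: [-3.141, 0.0, 0.94]
contact_force: [-6.3, 1.1, 11.6]
opening: 0.657
```

```bash
python3 - <<'E'
from h import *
np.set_printoptions(precision=3,suppress=True)
shot('side','d18');crop('d18','c24',260,290,420,420,5)
s,_=shot('wrist','w18');print(s['clock'],s['eef_pos'],s['contact_force'],s['tcp_rot'],s['qpos'])
E
```

```text
17.75 [500.96  234.933  61.806] [-6.639 -0.3   10.212] [-3.141  0.     0.942] [0.436 0.464 1.915 0.001 0.763 1.064]
```

View pics/w18.png

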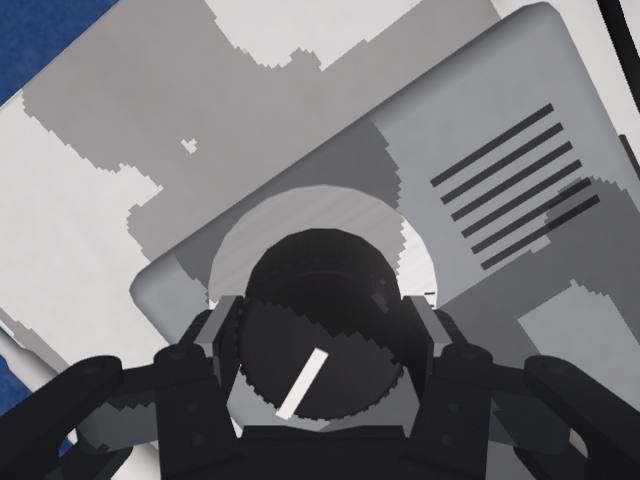

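View pics/c24.png

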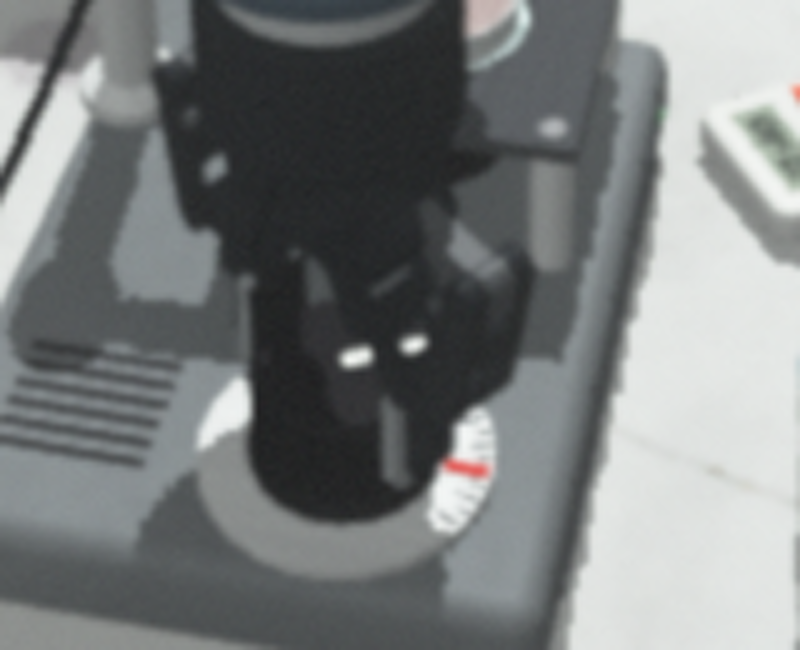

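```bash
python3 - <<'E'
from h import *
W=cam('wrist');a=plane(W,(321,351),87);b=plane(W,(284,413),87);d=b-a;print(a,b,np.arctan2(d[1],d[0]))
E
```

```text
[500.0161944  234.03002674  87.        ] [477.21543813 223.04338817  87.        ] -2.6925668361496182
```

Request:
jog_arm([
  [[0,0,0,0,0,9,5],[0,0,0,0,0,18,5],[0,0,0,0,0,25,5],[0,0,0,0,0,27.7,5],[0,0,0,0,0,27.7,5]],
])

```text
clock: 18.42
eef_pos: [500.9, 235.0, 61.8]
tcp_rot: [-3.141, 0.0, 0.458]
contact_force: [-6.0, 0.2, 11.0]
opening: 0.656
```

Request:
jog_arm([
  [[0,0,0,0,0,0,6],[0,0,0,0,0,0,7.2],[0,0,0,0,0,0,8.4],[0,0,-3,0,0,0,8.4],[0,0,-7,0,0,0,8.4]],
])

```text
clock: 19.05
eef_pos: [500.7, 234.3, 130.3]
tcp_rot: [-3.142, 0.002, 0.459]
contact_force: [0.4, 0.8, -0.1]
opening: 0.984
```

Request:
jog_arm([
  [[0,0,-4,0,0,0,8.4],[0,0,-8,0,0,0,8.4],[-2,-2,-10,0,0,-10,8.4],[-2,-2,-10,0,0,-10,8.4]],
])

```text
clock: 19.55
eef_pos: [474.3, 244.4, 232.0]
tcp_rot: [3.141, -0.003, 0.635]
contact_force: [-0.6, 0.5, 0.1]
opening: 0.984
```

```bash
python3 - <<'E'
from h import *
np.set_printoptions(precision=3,suppress=True)
r.grab_frame('side')
s,_=shot('wrist','w19');print(s['clock'],s['eef_pos'],s['contact_force'],s['tcp_rot'])
shot('side','d19')
E
```

```text
19.6 [474.628 244.036 230.97 ] [-0.332 -0.471 -1.156] [ 3.141 -0.001  0.633]
```

View pics/w19.png

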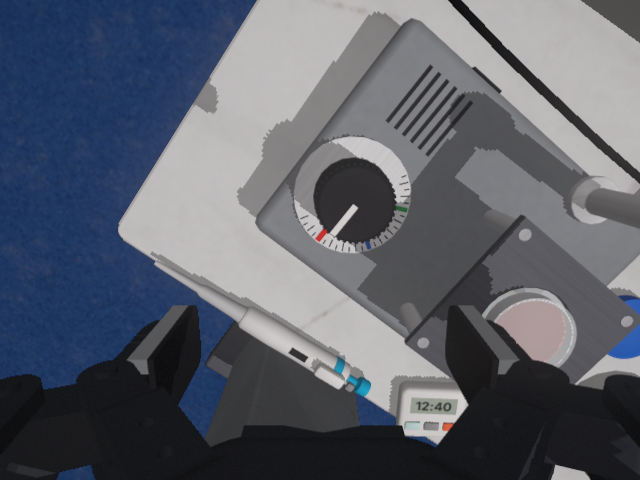

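View pics/d19.png

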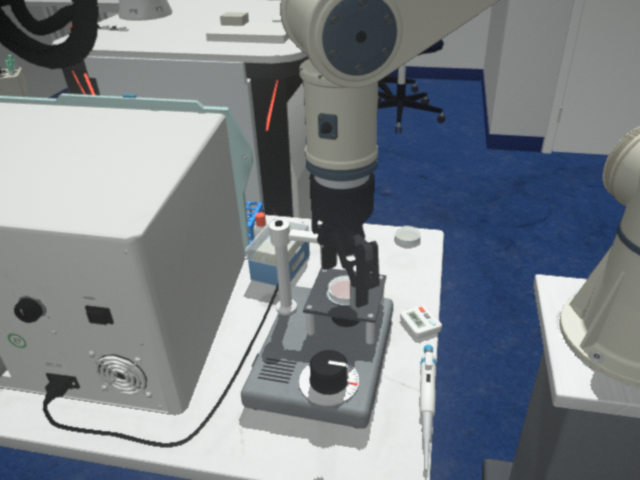

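```bash
python3 - <<'E'
from h import *
crop('w19','c25',285,125,425,265,5); crop('d19','c26',280,330,380,420,7)
E
```

```text
(no output)
```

View pics/c25.png

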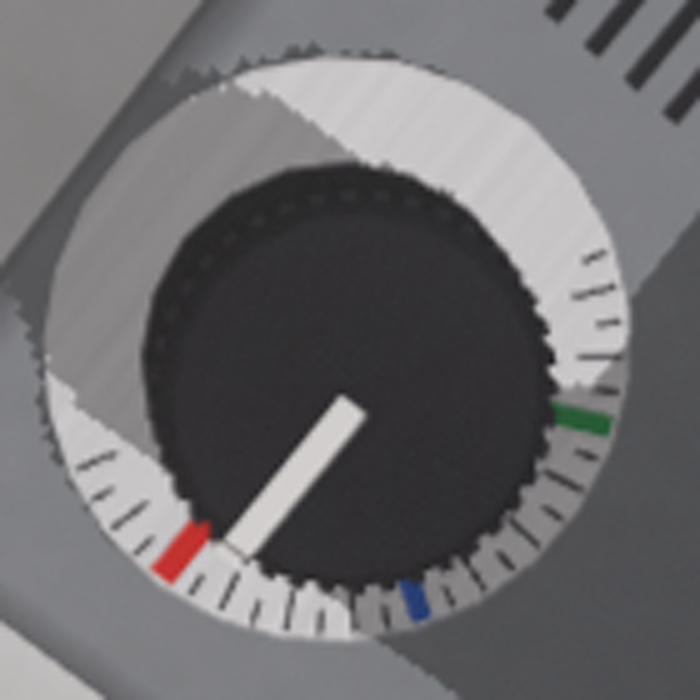

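View pics/c26.png

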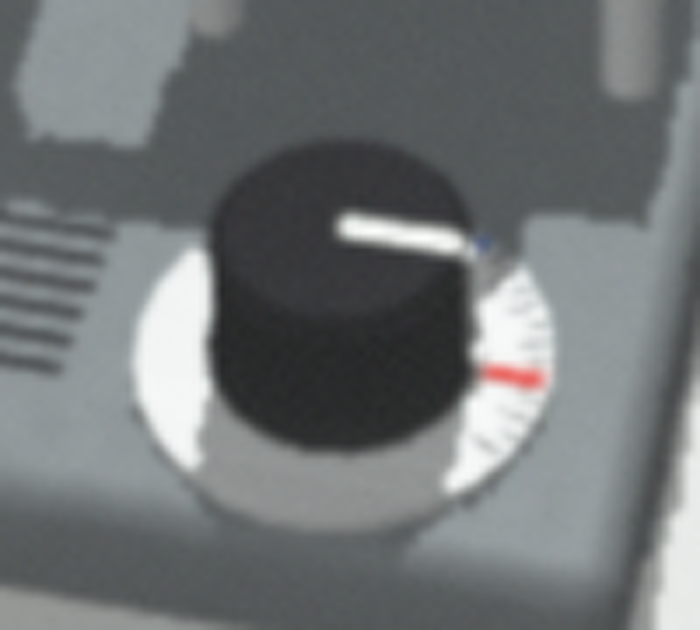

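```bash
python3 - <<'E'
from h import *
W=cam('wrist');f=lambda u,v:(u/5+285,v/5+125)
P=lambda u,v,z:plane(W,f(u,v),z)[:2]
an=lambda b,a:round(float(np.arctan2(*(b-a)[::-1]))%6.2832,3)
a,b=P(349,405,87),P(237,549,87);ri,ro=P(204,527,49),P(163,575,49)
dc=P(337,347,49)
print('ptr',an(b,a),'red line',an(ro,ri),'red from disc c',an((ri+ro)/2,dc),'blue',an(P(415,600,49),dc),'green',an(P(583,418,49),dc),dc)
c=np.array([500.5,234.0]);print('ptr from axis',an(b,c),'red from axis',an((ri+ro)/2,c),a,b)
D=cam('side');g=lambda u,v,z:plane(D,(u/7+280,v/7+330),z)[:2]
a,b=g(345,225,87),g(462,241,87);ri,ro=g(482,373,49),g(543,380,49)
print('side',an(b,a),an(ro,ri),an(b,c),an((ri+ro)/2,c))
E
```

```text
ptr 3.13 red line 3.081 red from disc c 3.142 blue 4.088 green 5.063 [502.04444152 234.42893755]
ptr from axis 3.138 red from axis 3.131 [499.64307376 233.79838723] [474.186379   234.08418218]
side 3.136 3.171 3.118 3.085
```

```bash
python3 - <<'E'
from h import *
from scipy.optimize import least_squares
W=cam('wrist')
def fit(pts):
  def res(p): return np.concatenate([np.array([p[0]+p[3]*np.cos(p[2]+k),p[1]+p[3]*np.sin(p[2]+k)])-q for k,q in enumerate(pts)])
  s=least_squares(res,[500,234,3.1,38.5]);return s.x.round(3),np.abs(s.fun).max().round(2)
f=lambda u,v:plane(W,(u/5+285,v/5+125),49)[:2]
print('w19',fit([f(183,551),f(415,600),f(583,418)]))
# w16 pose
s={'eef_pos':np.array([501.89,201.02,301.53]),'tcp_rot':np.array([-3.14,0,1.571])}
W=cam('wrist',s);f=lambda u,v:plane(W,(u/6+265,v/6+105),49)[:2]
print('w16',fit([f(100,356),f(206,568),f(439,594)]))
E
```

```text
w19 (array([500.634, 232.772,   3.1  ,  39.505]), np.float64(0.84))
w16 (array([502.198, 233.457,   3.097,  38.388]), np.float64(0.19))
```

Request:
jog_arm([
  [[0,0,-5,0,0,0,8.4],[0,0,-10,0,0,0,8.4],[0,0,-15,0,0,0,8.4],[0,0,-15,0,0,0,8.4],[0,0,-15,0,0,0,8.4]],
])

```text
clock: 20.32
eef_pos: [474.7, 243.4, 379.0]
tcp_rot: [-3.141, 0.002, 0.632]
contact_force: [-0.9, -1.3, -0.5]
opening: 0.982
```

```bash
python3 - <<'E'
from h import *
np.set_printoptions(precision=3,suppress=True)
shot('scene','s20');crop('s20','c27',220,140,380,270,5)
shot('side','d20');crop('d20','c28',240,180,400,310,5)
s=r.sense();print(s['clock'],s['eef_pos'],s['contact_force'])
E
```

```text
20.425 [474.19  243.34  378.344] [ 0.191 -0.665 -0.536]
```

View pics/c27.png

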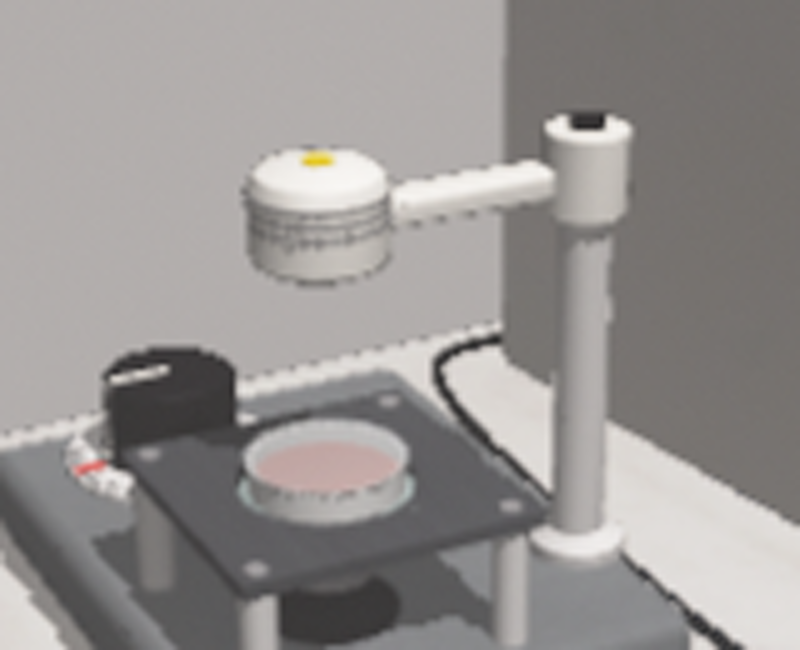

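View pics/c28.png

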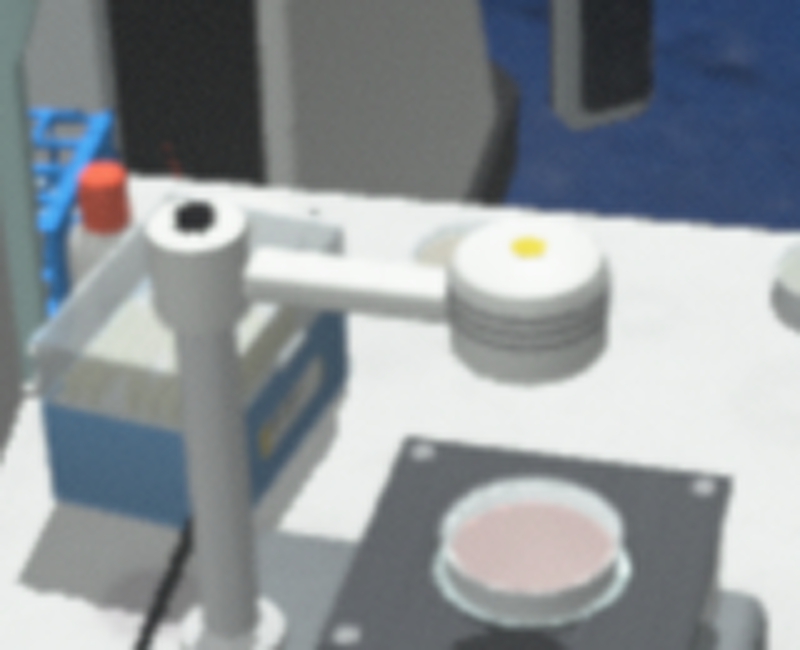

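View pics/s20.png

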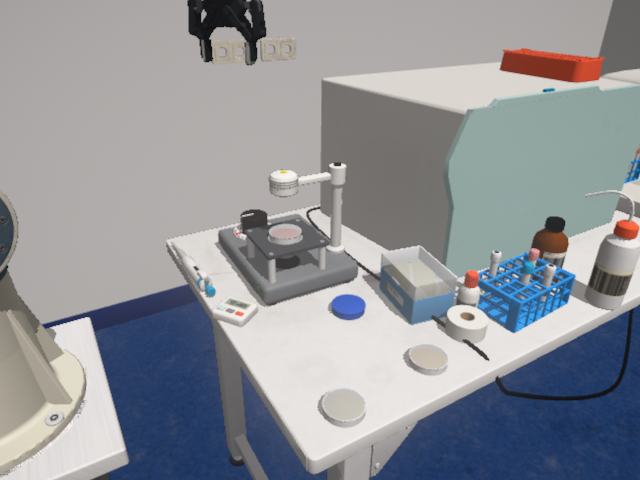

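```bash
python3 - <<'E'
from h import *
S,D=cam('scene'),cam('side')
p,e=tri([(S,(317/5+220,159/5+140)),(D,(528/5+240,246/5+180))]);d=p[:2]-[609.9,79.8]
print(p.round(1),e,'lamp',round(np.arctan2(d[1],d[0])%6.2832-(np.pi-.038),3),np.hypot(*d))
ag=tri([(S,(329/5+220,469/5+140)),(D,(532/5+240,546/5+180))]);print('agar',ag)
# dial from scene
a=plane(S,(165/5+220,370/5+140),87);b=plane(S,(112/5+220,381/5+140),87);print('ptr',np.arctan2(b[1]-a[1],b[0]-a[0])%6.2832)
E
```

```text
[499.7  84.  227. ] [0.5, 0.5] lamp 0.0 110.31864775185464
agar (array([499.89123072,  82.57980598, 105.12212783]), [0.9, 0.9])
ptr 3.109781795832522
```

```bash
python3 -c "
from rig import r
print(r.sense()['qvel'].round(3)); print(r.sign_off())"
```

```text
[ 0.     0.001 -0.001 -0.     0.002 -0.003]
the job is handed in; nothing more can be done
None
```

I put the pink dish in the recess with the lamp still swung aside. Then I pushed the lamp home until it met the stop at about 13 N, turned the dial clockwise about 63.7° (1.11 rad), and handed the job in at about 20.4 s. The sign-off reports no verdict, so these are my own last measurements:

- **Dish:** It looks flat in the pictures. The agar centre triangulated to (499.9, 82.6) mm, about 1.5 mm from the stage centre, with the underside at about 97.6 mm (glass at 97.5 mm).
- **Lamp:** It measured 0.00 rad from home.
- **Dial:** The pointer lay at 3.11 to 3.14 rad depending on the view, against 3.10 rad for the red mark. That is an error of about 0.01 to 0.04 rad, inside the 0.09 limit. I did not nudge it further.
- **Other things:** The other things look unmoved in the last scene picture, and the gripper was well clear of everything.

Two checks disagreed slightly:

- **Recess offset:** Before lowering, the views gave between 1.1 and 2.6 mm for how far the recess lay from the dish in x. I moved 1.4 mm, and the dish went in cleanly.
- **Dish width:** The gripper read about 57 mm across the 62 mm dish, and I did not find out why. The grip held, and the dish looked level in the pictures I took of it on the way.

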